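# Load a sloped feed magazine and arm it at the guarded switch

### The arm

A 6-joint arm with a two-finger parallel gripper is mounted at the origin on the work surface. World frame = base frame: x ahead of the robot, y to its left, z up, the work surface at z = 0. Lengths are in m, angles in rad, forces in N, time in s.
With the tool pointing down it reaches from about 0.35 to 0.975 m from the base axis. Payload 4.9 kg.
Tool frame: the origin (TCP) lies between the finger pads; the fingertips stand 25 mm ahead of it and the grasp point (between the pads) lies 6 mm ahead of it; z points along the fingers, x is the direction in which the jaws open and shut, and the axes are right-handed (so a half turn about z gives the same grasp; the last joint's range is limited). The gripper opens to 85 mm and grips with 20 to 120 N. Pads are 22 mm wide; open, the fingers measure 114 mm over their backs; the gripper's body (76 mm by 85 mm) begins 54 mm behind the grasp point. The pads swing forward as they close: fully open they stand 13 mm farther back than shut.
Start: joints at [1.15, 0.053, 1.613, -0, 1.476, -0.119], TCP at [0.186, 0.597, 0.256] pointing down, gripper open.
Joint ranges: [-3.01, 3.01], [-1.01, 2.22], [0.06, 2.58], [-1.02, 4.17], [0.09, 2.62], [-3.14, 3.14]. Speed limits (rad/s): [2.57, 2.57, 3.14, 3.14, 3.14, 3.14].

### API

Orientations are given as a rotation vector (axis times angle).
In Python, from workcell import * gives the robot as it stands. The module is installed in compiled form; this text tells all that it offers.
- The arm moves only by the tool carry_out, never from a script. Its argument "plan" is a list of rows, each a list of 7 numbers: the turn, a rotation vector about the tool's x, y, z in rad, then the shift along the tool's x, y, z in mm, then the opening, from -1 (shut) to 1 (fully open). A call has 1 to 8 rows; each row is the pose to reach, as a shift and turn from the pose commanded when the call began, along the tool's axes at that moment; what a row does not reach only later rows make up. A row lasts 1/12 s, in which the tool goes at most 41.7 mm and 7.16 degrees, less where a joint would pass 70% of its speed; a pose out of reach is approached as far as the arm can. A call with a gripper value outside its range is refused whole. The fingers move at their own pace and stop on an object; "squeeze" is the grip in N (left out, the last holds). Time passes only in rows, so rows that repeat a pose let the fingers close. It gives the time, the measured TCP pose, the force and the opening at its end, in the units of the state.
- get_obs(): the state, without advancing time (a new reading comes with each control period).
- capture(name): name is "scene" or "top" or "wrist"; returns a dict with "frame" (420x560x3 uint8, red, green, blue), "mtx" (3x3 intrinsics, pixels), "R" (3x3) and "t" (3): a world point X has camera coordinates R X + t. Camera axes: x right, y down, z forward; pixel columns grow to the right and rows downward; lengths in m; the calibration is good to about 2 mm. A picture is of the moment at which its call begins. There is no depth.
- hand_in(): hands the job in, once; it reports no verdict.
The state is a dict: "clock": time; "joint_pos": joint angles; "joint_velocities": joint speeds; "joint_efforts": joint torques, N m; "ee_pos": TCP position; "tool_rot": TCP orientation; "ft_force": force on the tool from outside, world axes, zero at the start; "moment": the same for the moment, N m; "finger_gap": finger opening in m.
Only numpy, scipy, OpenCV 4.12 (cv2) and the standard library are available. Lean on these libraries where they do the work, as an engineer would, in place of code of your own. Each camera call takes 0.05 s, during which the arm holds its last target. There are 200 camera calls.

### The job

Load all the module cartons on the bench into the sloped feed magazine as one straight stack, each lying flat on the one below and with its end pushed back against the backstop, centred on it, the larger deep cartons at the bottom and the smaller slim ones on top. Only when the stack is complete, lift the guard cover of the switch box, push the toggle beneath over to its back (on) position, and let the cover drop shut again. Leave the mouse, mug and screwdriver alone.

Things in the scene. Friction and masses are not known exactly. Their poses are not given: they have to be found in the camera images.
- bed: sloped grey bed plate, 150 x 90 mm, fixed, tilted 18 degrees, running down towards the robot to an aluminium backstop plate (62 mm wide, 165 mm high) square to it. No side walls. Origin: middle of the corner where bed top meets backstop face, 37 mm above the bench. x up the slope away from the backstop (bed ends at 142 mm), y along the corner, z square to the bed, up along the backstop
- cover (a joint): the switch's flat black guard cover, rad: 0 shut, 1.95 fully back; the hinge is level, at the back of the box. A weak spring always shuts it and a damper slows it: let go anywhere, it sinks shut by itself at 0.15 to 0.2 rad/s (about 10 s from fully back). It may rest on the gripper. Raising it takes 1 to 4 N at the tab, more when fast
- tab (a point): centre of the finger tab that sticks out level from the cover's front edge towards the robot: 32 mm ahead of the edge, 14 mm wide, 12 mm thick; centre 108 mm from the hinge axis, 91 mm above the bench when shut. Can be pinched across its width from above and turns between the fingers as it rises. Axes turn with the cover; shut, they are those of hinge
- hinge (a point): middle of the cover's hinge axis, fixed to the switch box, 91 mm above the bench. x points from the box's front to its back (the tab is at -x), y along the hinge axis, z up. The grey box is 120 x 84 x 45 mm, its centre 50 mm before the hinge; on it two 40 mm high black cheeks, 72 mm apart, flank the toggle
- toggle (a joint): the steel toggle lever beneath the cover, rad: 0 off (leaning to the front, away from the hinge), 1.0 on (leaning back towards the hinge). It stays where it is left; takes about 1 N at the tip
- toggle_tip (a point): tip of the toggle lever, which is 33 mm long and 8 mm thick; off, the tip stands 16 mm before its pivot and 29 mm above it; on, about as far behind it
- pivot (a point): pivot of the toggle, fixed to the switch box: 48 mm above the bench, 50 mm before the hinge axis; axes as hinge
- deep1_mid (a point): deep cardboard carton, plain brown with a tape strip, 120 long (x) x 66 wide (y) x 38 mm high (z), about 0.34 kg; this point is its centre. Starts flat on the bench, z up; either face may be up in the stack; may be absent
- deep1: the same deep carton, origin at the centre of its underside
- deep2_mid (a point): deep cardboard carton, plain brown with a tape strip, 120 long (x) x 66 wide (y) x 38 mm high (z), about 0.34 kg; this point is its centre. Starts flat on the bench, z up; either face may be up in the stack; may be absent
- deep2: the same deep carton, origin at the centre of its underside
- slim1_mid (a point): slim cardboard carton, plain brown with a tape strip, 100 long (x) x 54 wide (y) x 32 mm high (z), about 0.22 kg; this point is its centre. Starts flat on the bench, z up; either face may be up in the stack; may be absent
- slim1: the same slim carton, origin at the centre of its underside
- slim2_mid (a point): slim cardboard carton, plain brown with a tape strip, 100 long (x) x 54 wide (y) x 32 mm high (z), about 0.22 kg; this point is its centre. Starts flat on the bench, z up; either face may be up in the stack; may be absent
- slim2: the same slim carton, origin at the centre of its underside
- slim3_mid (a point): slim cardboard carton, plain brown with a tape strip, 100 long (x) x 54 wide (y) x 32 mm high (z), about 0.22 kg; this point is its centre. Starts flat on the bench, z up; either face may be up in the stack; may be absent
- slim3: the same slim carton, origin at the centre of its underside
- mouse: bystander: a black computer mouse on a grey mat, 100 x 58 x 32 mm; leave alone
- mug: bystander: a white mug, 80 mm across, 92 mm high; leave alone
- driver: bystander: a screwdriver lying on the bench; leave alone
Not all that is in view belongs to the job. What is shaped like the deep2 but red or yellow is not meant.

How it is judged:
On the way, in this order (a step that is already met when the one before it is completed fails the run):
1. all the cartons are stacked in the magazine against the backstop, deep ones below, and released (x of deep1_mid in the frame of bed between 0.054 and 0.066 m and y of deep1_mid in the frame of bed between -0.012 and 0.012 m and angle between the z axis of each of deep1_mid, deep2_mid, slim1_mid, slim2_mid, slim3_mid and the z axis of bed, either way round below 0.09 rad and angle between the x axis of each of deep1_mid, deep2_mid, slim1_mid, slim2_mid, slim3_mid and the x axis of bed, either way round below 0.12 rad and x of deep2_mid in the frame of bed between 0.054 and 0.066 m and y of deep2_mid in the frame of bed between -0.012 and 0.012 m and x of slim1_mid in the frame of bed between 0.044 and 0.056 m and y of slim1_mid in the frame of bed between -0.012 and 0.012 m and x of slim2_mid in the frame of bed between 0.044 and 0.056 m and y of slim2_mid in the frame of bed between -0.012 and 0.012 m and x of slim3_mid in the frame of bed between 0.044 and 0.056 m and y of slim3_mid in the frame of bed between -0.012 and 0.012 m and z of each of slim1_mid, slim2_mid, slim3_mid in the frame of bed above 0.045 m and z of each of deep1_mid, deep2_mid in the frame of bed below 0.066 m and linear speed of each of deep1, deep2, slim1, slim2, slim3 below 0.02 m/s and contact force between the fingers and deep1 below 0.1 N and contact force between the fingers and deep2 below 0.1 N and contact force between the fingers and slim1 below 0.1 N and contact force between the fingers and slim2 below 0.1 N and contact force between the fingers and slim3 below 0.1 N), for 0.3 s.
2. the guard cover is raised (value of joint cover above 1 rad), for 0.1 s.
3. the toggle is pushed over to on (value of joint toggle above 0.85 rad), for 0.1 s.
4. the cover has dropped shut with the toggle on (value of joint toggle above 0.85 rad and value of joint cover below 0.08 rad), for 0.2 s.
At the end, for the whole second after the job is handed in: Every carton present lies in one stack on the bed: its end within 6 mm of the backstop, centred across within 12 mm, flat within 0.09 rad and square within 0.12 rad, every deep carton below every slim one, at rest; the toggle is on (over 0.85 rad) and the cover shut (under 0.08 rad) (all of step 4 and x of deep1_mid in the frame of bed between 0.054 and 0.066 m and y of deep1_mid in the frame of bed between -0.012 and 0.012 m and angle between the z axis of each of deep1_mid, deep2_mid, slim1_mid, slim2_mid, slim3_mid and the z axis of bed, either way round below 0.09 rad and angle between the x axis of each of deep1_mid, deep2_mid, slim1_mid, slim2_mid, slim3_mid and the x axis of bed, either way round below 0.12 rad and x of deep2_mid in the frame of bed between 0.054 and 0.066 m and y of deep2_mid in the frame of bed between -0.012 and 0.012 m and x of slim1_mid in the frame of bed between 0.044 and 0.056 m and y of slim1_mid in the frame of bed between -0.012 and 0.012 m and x of slim2_mid in the frame of bed between 0.044 and 0.056 m and y of slim2_mid in the frame of bed between -0.012 and 0.012 m and x of slim3_mid in the frame of bed between 0.044 and 0.056 m and y of slim3_mid in the frame of bed between -0.012 and 0.012 m and z of each of slim1_mid, slim2_mid, slim3_mid in the frame of bed above 0.045 m and z of each of deep1_mid, deep2_mid in the frame of bed below 0.066 m and linear speed of each of deep1, deep2, slim1, slim2, slim3 below 0.02 m/s); the robot touches nothing.
It fails at once if the mouse is disturbed (moved over 40 mm) (distance of mouse from where it was at the start of the episode above 0.04 m).
It fails at once if the mug is disturbed (moved over 40 mm) (distance of mug from where it was at the start of the episode above 0.04 m).
It fails at once if the screwdriver is disturbed (moved over 40 mm) (distance of driver from where it was at the start of the episode above 0.04 m).
Of deep1, deep2, slim1, slim2, slim3 only 4 to 5 are there at a start; the rules pass over those that are not, and their reading is None.
At some moment in a run one of slim1, slim2, slim3 may be knocked a few centimetres aside while the robot is not near it.
Once in a run the grip may slacken for a moment while it holds something.
It also fails if it takes over 210 s, if anything falls off the work surface, if the arm or the gripper's body presses on something with over 40 N, if the wrist force passes 120 N, or if a joint passes its speed limit or range.

## Working session

There is one attempt and no reset: what is moved stays moved. The work goes in short steps, Python scripts to look and compute and a tool call to move; the robot and the scene stay as the last step left them, time stands still between calls to the robot, and variables do not carry over. Pictures are saved under pics/ and viewed, about 12 in all and at most 16, crops included, and the job is handed in when it is done.

Besides the shell and the picture viewer there is one more tool, called after "Call:" as name(argument=value, ...) on one line, values as JSON. carry_out: Moves the arm, as the interface text tells. Its arguments: {"type":"object","properties":{"plan":{"type":"array"},"squeeze":{"type":"number"}},"required":["plan"]}

```bash
mkdir -p pics; ls; python3 - <<'E'
from workcell import *
import cv2,numpy as np
o=get_obs();print({k:np.round(v,3).tolist() for k,v in o.items()})
for n in("scene","top"):
    c=capture(n);cv2.imwrite(f"pics/{n}0.png",c["frame"][:,:,::-1]);print(n,c["mtx"].tolist(),np.round(c["R"],4).tolist(),np.round(c["t"],4).tolist(), (-c["R"].T@c["t"]).round(3))
E
```

```text
pics
{'clock': 0.0, 'joint_pos': [1.15, 0.053, 1.614, -0.0, 1.476, -0.119], 'joint_velocities': [0.001, -0.0, -0.0, -0.002, -0.0, -0.0], 'joint_efforts': [0.0, -39.367, -37.018, -0.0, 0.007, -0.0], 'ee_pos': [0.186, 0.596, 0.255], 'tool_rot': [2.529, 1.862, -0.003], 'ft_force': [-0.249, -0.574, -0.803], 'moment': [0.016, 0.006, -0.017], 'finger_gap': 0.086}
scene [[492.3051727241485, 0.0, 280.76914617887877], [0.0, 492.3051727241485, 215.30441058132573], [0.0, 0.0, 1.0]] [[0.7515, 0.6594, 0.02], [0.3541, -0.3776, -0.8556], [-0.5566, 0.6501, -0.5173]] [-0.417, -0.1192, 1.9807] [ 1.458 -1.058  0.931]
top [[400.63227118877995, 0.0, 277.95343711587117], [0.0, 400.63227118877995, 214.44192421073333], [0.0, 0.0, 1.0]] [[0.0185, -0.9998, 0.0057], [-0.9975, -0.0188, -0.0678], [0.0679, -0.0045, -0.9977]] [-0.0358, 0.5445, 1.1506] [ 0.466 -0.02   1.185]
```

View pics/scene0.png

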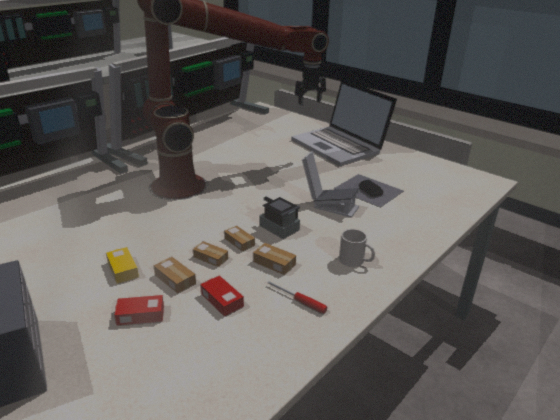

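View pics/top0.png

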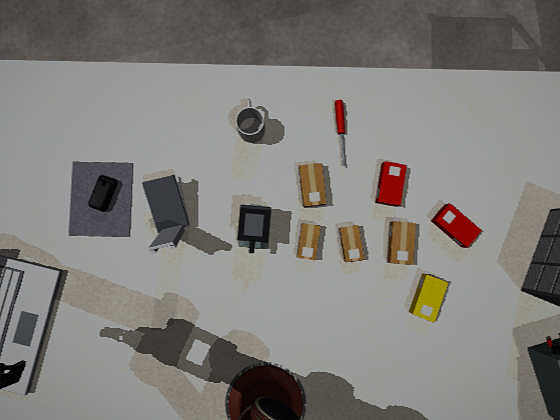

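The scene shows a brown group of four cartons, the switch box at (280,217) and the magazine at (330,190). In the top view the brown cartons are at (313,184), (310,240), (352,243) and (404,242). The two red ones and the yellow one are decoys. The bed is at (168,205), with the backstop at (168,237) on the robot side. The switch box is at (254,225), with its tab at (251,250).

```bash
cat > h.py <<'E'
from workcell import *
import cv2,numpy as np
from scipy.spatial.transform import Rotation as Ro
def ray(c,uv,z):
    uv=np.atleast_2d(uv).astype(float); C=-c["R"].T@c["t"]
    d=np.c_[uv,np.ones(len(uv))]@np.linalg.inv(c["mtx"]).T@c["R"]
    return C+d*((z-C[2])/d[:,2])[:,None]
def proj(c,X):
    p=(np.atleast_2d(X)@c["R"].T+c["t"])@c["mtx"].T
    return p[:,:2]/p[:,2:]
def tri(c1,u1,c2,u2):
    A=[];b=[]
    for c,u in((c1,u1),(c2,u2)):
        d=np.linalg.inv(c["mtx"])@[u[0],u[1],1];d=c["R"].T@d;d/=np.linalg.norm(d)
        P=np.eye(3)-np.outer(d,d);A.append(P);b.append(P@(-c["R"].T@c["t"]))
    x,_,_,_=np.linalg.lstsq(np.vstack(A),np.hstack(b),rcond=None)
    return x,np.linalg.norm(np.vstack(A)@x-np.hstack(b))
def brown(f,vmin=60):
    h=cv2.cvtColor(f,cv2.COLOR_RGB2HSV)
    return cv2.inRange(h,(8,50,vmin),(22,220,255))
E
python3 - <<'E'
from h import *
c=capture("top");f=c["frame"]
hsv=cv2.cvtColor(f,cv2.COLOR_RGB2HSV)
print(hsv[184,305],hsv[240,303],hsv[230,395])
m=brown(f);m=cv2.morphologyEx(m,cv2.MORPH_CLOSE,np.ones((3,3)))
for k in cv2.findContours(m,0,1)[0]:
    if cv2.contourArea(k)<200: continue
    (u,v),s,a=cv2.minAreaRect(k)
    for z in(.038,.032):
        b=ray(c,cv2.boxPoints(cv2.minAreaRect(k)),z)
        e1,e2=b[1]-b[0],b[2]-b[1]
        L=e1 if np.linalg.norm(e1)>np.linalg.norm(e2) else e2
        print((round(u),round(v)),z,b.mean(0).round(4),np.linalg.norm(e1).round(4),np.linalg.norm(e2).round(4),np.degrees(np.arctan2(L[1],L[0])).round(1))
A=cv2.resize(f[160:270,130:290],None,fx=5,fy=5,interpolation=2)
cv2.imwrite("pics/topA.png",A[:,:,::-1])
s=capture("scene")["frame"]
B=cv2.resize(s[145:245,250:390],None,fx=5.7,fy=5.7,interpolation=2)
cv2.imwrite("pics/sceneA.png",B[:,:,::-1])
E
```

```text
[ 16 154 131] [ 17 156 121] [ 17 158 131]
(351, 243) 0.038 [ 0.4654 -0.2366  0.038 ] 0.0594 0.1009 -168.8
(351, 243) 0.032 [ 0.4654 -0.2377  0.032 ] 0.0597 0.1014 -168.8
(308, 241) 0.038 [ 0.4689 -0.1142  0.038 ] 0.0996 0.0562 -6.8
(308, 241) 0.032 [ 0.4689 -0.1147  0.032 ] 0.1001 0.0565 -6.8
(401, 243) 0.038 [ 0.4701 -0.3791  0.038 ] 0.1211 0.0787 -3.6
(401, 243) 0.032 [ 0.4701 -0.3809  0.032 ] 0.1217 0.0791 -3.6
(313, 185) 0.038 [ 0.6322 -0.1236  0.038 ] 0.0687 0.1233 -172.3
(313, 185) 0.032 [ 0.6331 -0.1242  0.032 ] 0.0691 0.1239 -172.3
```

View pics/topA.png

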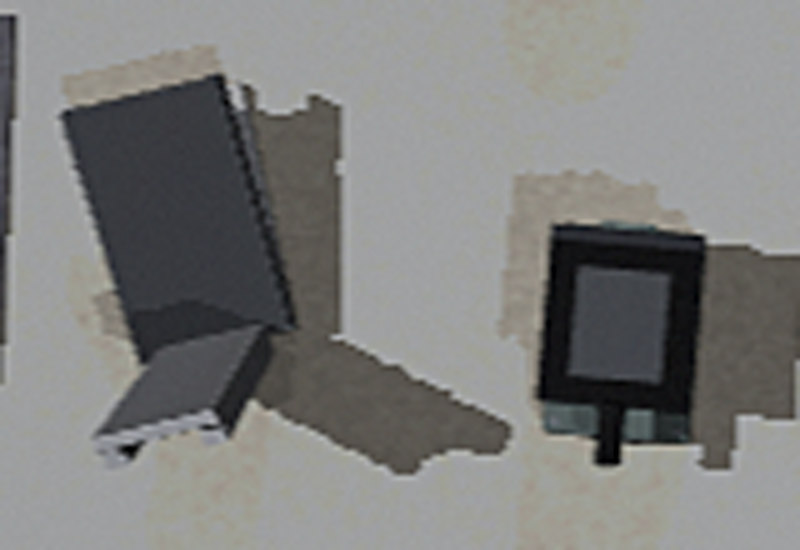

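View pics/sceneA.png

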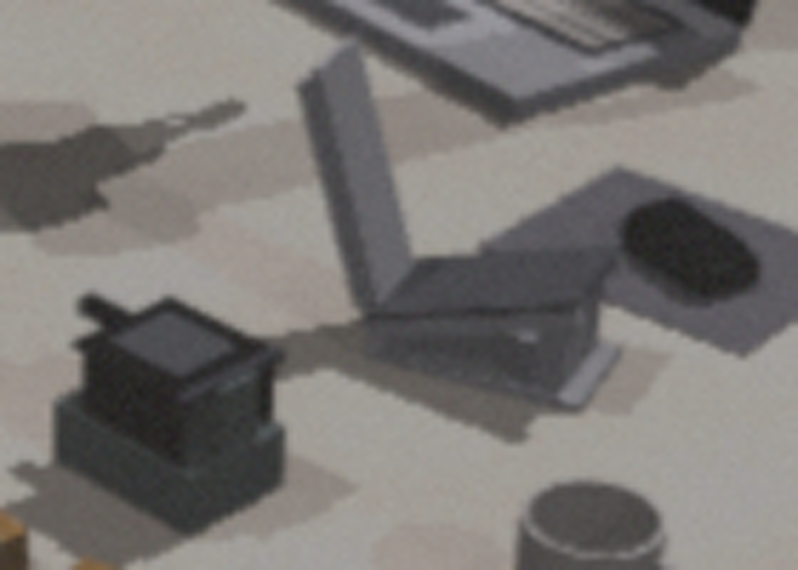

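The crops show the bed corners in topA at (62,113), (220,77), (295,328) and (140,362). The backstop's top edge runs from (95,437) to (215,412). The cover's back edge is at about y 228, its front edge at about y 402, and the tab tip is at (607,465). Next I'll turn these into world poses.

```bash
python3 - <<'E'
from h import *
c=capture("top");s=capture("scene")
T=lambda x,y:np.array([130+(x+.5)/5-.5,160+(y+.5)/5-.5])
S=lambda x,y:np.array([250+(x+.5)/5.7-.5,145+(y+.5)/5.7-.5])
zf=.037+.142*np.sin(np.radians(18))
fl,fr=ray(c,[T(62,113),T(220,77)],zf);print("far",fl,fr,np.linalg.norm(fl-fr))
tl,tr=ray(c,[T(95,437),T(215,412)],.037+.165*np.cos(np.radians(18)));print("bs top",tl,tr,np.linalg.norm(tl-tr))
nl,nr=ray(c,[T(140,362),T(295,328)],.037-.008*.309);print("near",nl,nr,np.linalg.norm(nl-nr))
d=(fl+fr)/2-(nl+nr)/2;print("len",np.linalg.norm(d[:2]),"yaw",np.degrees(np.arctan2(d[1],d[0])))
e=fl-fr;print("yaw far",np.degrees(np.arctan2(e[1],e[0]))-90); e=tl-tr;print("yaw bs",np.degrees(np.arctan2(e[1],e[0]))-90)
side=[nl-fl,nr-fr]
for q in ((fl-nl),(fr-nr)):print("yaw side",np.degrees(np.arctan2(q[1],q[0])))
print("far right tri",tri(c,T(220,77),s,S(612,250)))
for n,a in dict(tip=(607,465),fl=(540,402),fr=(692,405),bl=(555,226),br=(704,235)).items():print(n,ray(c,[T(*a)],.091),ray(c,[T(*a)],.097)) 
# brown blobs in scene, sanity on count
m=brown(s["frame"],30)
for k in cv2.findContours(m,0,1)[0]:
    if cv2.contourArea(k)>60: print("scene brown",cv2.boundingRect(k),cv2.contourArea(k))
E
```

```text
far [0.62326746 0.35310749 0.08088041] [0.64509883 0.26638182 0.08088041] 0.08943126418547334
bs top [0.44679993 0.29199236 0.19392433] [0.46016235 0.23346153 0.19392433] 0.060036761591949026
near [0.48704709 0.31823202 0.034528  ] [0.50818989 0.23020259 0.034528  ] 0.09053285531263663
len 0.1411102311704987 yaw 14.582286287740532
yaw far 14.129443921272099
yaw bs 12.86005460511872
yaw side 14.36054244254571
yaw side 14.802472634751313
far right tri (array([0.65176826, 0.26769311, 0.11850346]), np.float64(0.022969271435689005))
tip [[0.43478885 0.04601046 0.091     ]] [[0.43495833 0.04564613 0.097     ]]
fl [[0.46828793 0.08327634 0.091     ]] [[0.46827369 0.08270763 0.097     ]]
fr [[4.68189596e-01 4.67231308e-04 9.10000000e-02]] [[4.68175894e-01 3.52672709e-04 9.70000000e-02]]
bl [[0.56466826 0.0774986  0.091     ]] [[0.56412544 0.07696158 0.097     ]]
br [[ 0.56126987 -0.00423213  0.091     ]] [[ 0.56074568 -0.00432092  0.097     ]]
scene brown (154, 257, 42, 36) 827.0
scene brown (114, 257, 25, 27) 200.5
scene brown (253, 242, 43, 33) 820.0
scene brown (193, 241, 35, 25) 535.0
scene brown (224, 226, 31, 25) 367.0
scene brown (169, 156, 24, 25) 62.5
```

Exactly four brown cartons are in the scene: deep at (313,184) and (404,242), slim at (310,240) and (352,243). The measured face sizes match. The decoys are excluded by colour (red and yellow). The bed origin is about (.504,.276,.037) with a yaw of 14.4°, and three separate cues agree on that.

Now a planner helper.

```bash
cat >> h.py <<'E'
YB=np.radians(14.4); OB=np.array([.504,.2758,.037])
RB=Ro.from_euler("ZY",[YB,-np.radians(18)]).as_matrix()   # bed axes in columns
def bed(p): return OB+RB@np.array(p)
def down(yaw): # jaws across a carton of this yaw (deg), tool y along carton x
    a=np.radians(yaw); x=np.array([-np.sin(a),np.cos(a),0]);y=np.array([np.cos(a),np.sin(a),0]);return np.c_[x,y,np.cross(x,y)]
RT=np.c_[RB[:,1],RB[:,0],-RB[:,2]]
def chain(*way):
    o=get_obs();p=np.array(o["ee_pos"]);R=Ro.from_rotvec(o["tool_rot"]).as_matrix()
    for q,Q in way:
        q=np.array(q);r=Ro.from_matrix(R.T@Q).as_rotvec();d=R.T@(q-p)*1e3
        print("turn",r.round(3),"shift",d.round(1),"rows>=",round(max(np.linalg.norm(d)/41.7,np.degrees(np.linalg.norm(r))/7.16),1));p,R=q,Q
E
python3 - <<'E'
from h import *
print(RB.round(3),bed([.142,0,0]))
D=down(7.7)
chain(([.32,.38,.36],D),([.645,-.124,.20],D),([.645,-.124,.029],D))
E
```

```text
[[ 0.921 -0.249 -0.299]
 [ 0.237  0.969 -0.077]
 [ 0.309  0.     0.951]] [0.63480718 0.30938558 0.08088041]
turn [-0.     0.001 -0.436] shift [-166.9  192.6 -104. ] rows>= 6.6
turn [0. 0. 0.] shift [-543.   254.5  160. ] rows>= 14.9
turn [0. 0. 0.] shift [  0.   0. 171.] rows>= 4.1
```

Call:
carry_out(plan=[[0,0,-0.436,-167,193,-104,1],[0,0,-0.436,-167,193,-104,1],[0,0,-0.436,-167,193,-104,1],[0,0,-0.436,-167,193,-104,1],[0,0,-0.436,-167,193,-104,1],[0,0,-0.436,-167,193,-104,1],[0,0,-0.436,-167,193,-104,1],[0,0,-0.436,-167,193,-104,1]])

```text
clock: 0.97
ee_pos: [0.323, 0.3774, 0.3639]
tool_rot: [2.072, 2.358, 0.009]
ft_force: [0.3, 0.7, 0.4]
finger_gap: 0.0853
```

Call:
carry_out(plan=[[0,0,0,-272,127,0,1],[0,0,0,-272,127,0,1],[0,0,0,-272,127,0,1],[0,0,0,-272,127,0,1],[0,0,0,-272,127,0,1],[0,0,0,-272,127,0,1],[0,0,0,-272,127,0,1],[0,0,0,-272,127,0,1]])

```text
clock: 1.63
ee_pos: [0.4846, 0.1235, 0.3594]
tool_rot: [2.073, 2.359, -0.003]
ft_force: [-0.6, 0.3, -0.2]
finger_gap: 0.0854
```

Call:
carry_out(plan=[[0,0,0,-271,127,160,1],[0,0,0,-271,127,160,1],[0,0,0,-271,127,160,1],[0,0,0,-271,127,160,1],[0,0,0,-271,127,160,1],[0,0,0,-271,127,160,1],[0,0,0,-271,127,160,1],[0,0,0,-271,127,160,1]])

```text
clock: 2.3
ee_pos: [0.6427, -0.12, 0.2015]
tool_rot: [-2.066, -2.365, -0.0]
ft_force: [0.4, -0.4, 0.7]
finger_gap: 0.0851
```

```bash
python3 - <<'E'
from h import *
o=get_obs();print(o["clock"],o["ee_pos"],o["joint_pos"],o["finger_gap"])
c=capture("wrist");cv2.imwrite("pics/w1.png",c["frame"][:,:,::-1])
print((-c["R"].T@c["t"]).round(3))
D=down(7.7);chain(([.645,-.124,.029],D))
E
```

```text
2.3 [ 0.64266286 -0.12004352  0.20145349] [-2.98662317e-01  1.57253655e-01  1.59327054e+00  6.75214257e-04
  1.39189667e+00 -2.00437883e+00] 0.0850536796048563
[ 0.573 -0.13   0.318]
turn [-0.007 -0.    -0.003] shift [  0.7   3.3 165.8] rows>= 4.0
```

View pics/w1.png

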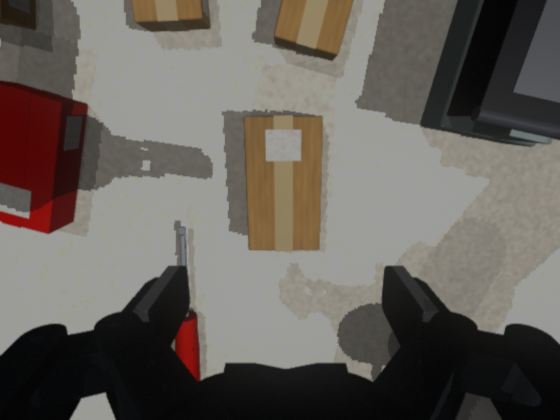

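The wrist view shows the carton square to the jaws, at (284,182), with its centreline between the fingers. The screwdriver tip is at (181,222), so I'll check the clearance there.

```bash
python3 - <<'E'
from h import *
c=capture("wrist")
print(ray(c,[[246,116],[322,115],[248,250],[320,250]],.038).round(4), ray(c,[[246,116],[322,115],[248,250],[320,250]],.038).mean(0))
print("driver",ray(c,[[181,222],[187,310]],.005).round(3))
D=down(7.7);chain(([.645,-.124,.029],D))
E
```

```text
[[ 0.5754 -0.166   0.038 ]
 [ 0.5667 -0.1054  0.038 ]
 [ 0.6906 -0.1528  0.038 ]
 [ 0.6821 -0.0884  0.038 ]] [ 0.62870472 -0.12817133  0.038     ]
driver [[ 0.684 -0.223  0.005]
 [ 0.782 -0.213  0.005]]
turn [-0.009 -0.003 -0.004] shift [ -2.9   5.  167. ] rows>= 4.0
```

Call:
carry_out(plan=[[0,0,0,-1,-3,40,1],[0,0,0,-1,-3,80,1],[0,0,0,-1,-3,115,1],[0,0,0,-1,-3,145,1],[0,0,0,-1,-3,163,1],[0,0,0,-1,-3,171,1],[0,0,0,-1,-3,171,1],[0,0,0,-1,-3,171,1]])

```text
clock: 3.07
ee_pos: [0.6397, -0.1204, 0.033]
tool_rot: [2.066, 2.366, 0.001]
ft_force: [-0.3, 0.4, 1.3]
finger_gap: 0.0856
```

Call:
carry_out(plan=[[0,0,0,0,0,0,-1],[0,0,0,0,0,0,-1],[0,0,0,0,0,0,-1],[0,0,0,0,0,0,-1],[0,0,0,0,0,0,-1],[0,0,0,0,0,0,-1],[0,0,0,0,0,0,-1],[0,0,0,0,0,0,-1]], squeeze=60)

```text
clock: 3.73
ee_pos: [0.6412, -0.1216, 0.0353]
tool_rot: [2.064, 2.362, 0.004]
ft_force: [-0.6, 1.3, 6.8]
finger_gap: 0.0646
```

```bash
cat >> h.py <<'E'
def plan(*way):
    p,R=np.array(way[0][0]),way[0][1]
    for q,Q in way[1:]:
        q=np.array(q);r=Ro.from_matrix(R.T@Q).as_rotvec();d=R.T@(q-p)*1e3
        print(q.round(4),"turn",r.round(3),"shift",d.round(1),"rows>=",round(max(np.linalg.norm(d)/41.7,np.degrees(np.linalg.norm(r))/7.16),1));p,R=q,Q
E
python3 - <<'E'
from h import *
D=down(7.7)
plan(([.642,-.125,.029],D),([.642,-.125,.25],D),([.655,.09,.27],RT),(bed([.13,0,.12]),RT),(bed([.078,0,.049]),RT))
E
```

```text
[ 0.642 -0.125  0.25 ] turn [0. 0. 0.] shift [   0.    0. -221.] rows>= 5.3
[0.655 0.09  0.27 ] turn [-0.314  0.018 -0.116] shift [211.3  41.7 -20. ] rows>= 5.2
[0.5878 0.2973 0.1913] turn [0. 0. 0.] shift [217.5 -37.2  70.7] rows>= 5.6
[0.5612 0.2905 0.1077] turn [0. 0. 0.] shift [  0. -52.  71.] rows>= 2.1
```

Call:
carry_out(plan=[[0,0,0,0,0,-15,-1],[0,0,0,0,0,-40,-1],[0,0,0,0,0,-75,-1],[0,0,0,0,0,-110,-1],[0,0,0,0,0,-145,-1],[0,0,0,0,0,-180,-1],[0,0,0,0,0,-210,-1],[0,0,0,0,0,-221,-1]])

```text
clock: 4.4
ee_pos: [0.6406, -0.1216, 0.2602]
tool_rot: [2.062, 2.359, 0.006]
ft_force: [1.4, -1.1, -0.8]
finger_gap: 0.0653
```

```bash
python3 - <<'E'
from h import *
for i in range(5):
    c=capture("wrist");o=get_obs();print(np.round(o["ee_pos"],4),np.round(o["ft_force"],1),o["finger_gap"].round(4),np.round(o["joint_pos"],4),(-c["R"].T@c["t"]).round(4))
s=capture("scene")
cv2.imwrite("pics/s2.png",cv2.resize(s["frame"][60:260,180:400],None,fx=3.5,fy=3,interpolation=2)[:,:,::-1])
E
```

```text
Traceback (most recent call last):
AttributeError: 'float' object has no attribute 'round'
```

```bash
python3 - <<'E'
from h import *
for i in range(5):
    c=capture("wrist");o=get_obs();print(np.round(o["ee_pos"],4),np.round(o["ft_force"],1),round(o["finger_gap"],4),np.round(o["joint_pos"],4),(-c["R"].T@c["t"]).round(4))
cv2.imwrite("pics/s2.png",c["frame"][:,:,::-1])
E
```

```text
[ 0.6401 -0.1215  0.2568] [ 1.   0.4 -3.2] 0.0647 [-0.3017  0.1106  1.5509  0.      1.4742 -2.0066] [ 0.5702 -0.1308  0.3765]
[ 0.6389 -0.1211  0.2533] [-0.3  0.3 -3.3] 0.0651 [-0.3017  0.1128  1.5543  0.      1.4739 -2.0066] [ 0.5698 -0.1307  0.3732]
[ 0.638  -0.1209  0.2509] [-0.7  0.4 -4. ] 0.0647 [-0.3017  0.1144  1.5566  0.      1.4739 -2.0066] [ 0.5692 -0.1306  0.3701]
[ 0.6376 -0.1207  0.2496] [-0.9  0.1 -3.4] 0.065 [-0.3018  0.1154  1.5577  0.      1.474  -2.0066] [ 0.5688 -0.1304  0.3679]
[ 0.6375 -0.1207  0.2491] [-0.3  0.3 -3. ] 0.0646 [-0.3017  0.1159  1.5579  0.      1.474  -2.0067] [ 0.5686 -0.1304  0.3667]
```

View pics/s2.png

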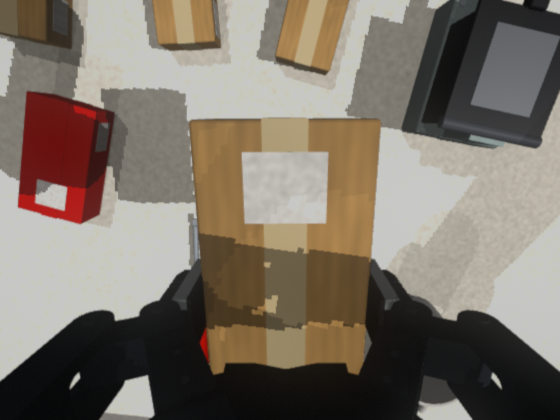

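The carton is held straight: its near end runs from (191,120) to (379,120), and the force is −3.2 N, which matches its weight. The arm settled at (.6375,-.1207,.249), so I'll use settled readings from here. Next I'll get the carton's pose in the tool frame from the end edge.

```bash
cat >> h.py <<'E'
def held(c,l,r,w):
    """near top end edge (pixels l, r; width w) of the held carton, in the tool frame, mm"""
    o=get_obs();R=Ro.from_rotvec(o["tool_rot"]).as_matrix();K=np.linalg.inv(c["mtx"])
    a,b=K@[*l,1],K@[*r,1];s=w/np.linalg.norm(a-b);P=np.array([a,b])*s
    X=(P-c["t"])@c["R"]
    return ((X-np.array(o["ee_pos"]))@R*1e3).round(1)
E
python3 - <<'E'
from h import *
c=capture("wrist");print(held(c,(191,119.5),(379,119.5),.066));o=get_obs();print(o["ee_pos"],o["tool_rot"])
R=Ro.from_rotvec(o["tool_rot"]).as_matrix()
# same from a plane a known height
for dz in(.0,.005,.01):print(((ray(c,[[191,119.5],[379,119.5]],o["ee_pos"][2]+dz)-o["ee_pos"])@R*1e3).round(1))
plan((o["ee_pos"],R),([.655,.09,.27],RT),(bed([.13,0,.12]),RT))
E
```

```text
[[-33.2 -69.6   2.5]
 [ 32.8 -69.6   2.5]]
[ 0.63759352 -0.12071621  0.24923215] [-2.06387549 -2.36112278  0.00383785]
[[-32.6 -69.6   0.3]
 [ 32.3 -69.6   0.5]]
[[-31.2 -69.7  -4.7]
 [ 30.9 -69.7  -4.5]]
[[-29.8 -69.7  -9.7]
 [ 29.5 -69.7  -9.5]]
[0.655 0.09  0.27 ] turn [-0.319  0.016 -0.117] shift [206.5  45.3 -20.5] rows>= 5.1
[0.5878 0.2973 0.1913] turn [0. 0. 0.] shift [217.5 -37.2  70.7] rows>= 5.6
```

Call:
carry_out(plan=[[-0.08,0.004,-0.03,45,10,-5,-1],[-0.16,0.008,-0.06,90,20,-10,-1],[-0.24,0.012,-0.09,130,30,-15,-1],[-0.319,0.016,-0.117,170,38,-18,-1],[-0.319,0.016,-0.117,207,45,-21,-1],[-0.319,0.016,-0.117,207,45,-21,-1],[-0.319,0.016,-0.117,207,45,-21,-1],[-0.319,0.016,-0.117,207,45,-21,-1]])

```text
clock: 5.42
ee_pos: [0.6553, 0.0901, 0.2722]
tool_rot: [1.79, 2.312, 0.366]
ft_force: [0.1, -0.6, -3.9]
finger_gap: 0.0649
```

Call:
carry_out(plan=[[0,0,0,35,-6,12,-1],[0,0,0,72,-13,24,-1],[0,0,0,110,-19,36,-1],[0,0,0,147,-25,48,-1],[0,0,0,184,-31,60,-1],[0,0,0,217,-37,71,-1],[0,0,0,217,-37,71,-1],[0,0,0,217,-37,71,-1]])

```text
clock: 6.08
ee_pos: [0.5885, 0.2964, 0.1916]
tool_rot: [1.79, 2.312, 0.363]
ft_force: [0.9, -0.9, -3.2]
finger_gap: 0.0646
```

```bash
cat >> h.py <<'E'
def inbed():
    for i in range(5):capture("wrist")
    o=get_obs();R=Ro.from_rotvec(o["tool_rot"]).as_matrix();p=np.array(o["ee_pos"])
    print("clk",round(o["clock"],2),"bed",(RB.T@(p-OB)).round(4),"rot err",Ro.from_matrix(R.T@RT).as_rotvec().round(3),"F",np.round(RB.T@o["ft_force"],1),"gap",round(o["finger_gap"],4))
    return o
E
python3 - <<'E'
from h import *
inbed()
E
```

```text
clk 6.33 bed [ 0.1334 -0.0028  0.1231] rot err [ 0.006  0.003 -0.001] F [ 0.1  0.  -2.7] gap 0.0646
```

Call:
carry_out(plan=[[0,0,0,3,-20,15,-1],[0,0,0,3,-40,35,-1],[0,0,0,3,-50,60,-1],[0,0,0,3,-51,73,-1],[0,0,0,3,-51,73,-1],[0,0,0,3,-51,73,-1],[0,0,0,3,-51,73,-1],[0,0,0,3,-51,73,-1]])

```text
clock: 7.0
ee_pos: [0.5662, 0.2936, 0.1121]
tool_rot: [1.788, 2.306, 0.375]
ft_force: [0.5, 0.6, -3.1]
finger_gap: 0.0647
```

```bash
python3 - <<'E'
from h import *
inbed()
c=capture("wrist");s=capture("scene")
a=cv2.resize(c["frame"],(400,300));b=cv2.resize(s["frame"][120:240,270:390],(400,400),interpolation=2)
im=np.zeros((400,800,3),np.uint8);im[:300,:400]=a;im[:,400:]=b
cv2.imwrite("pics/p1.png",im[:,:,::-1])
E
```

```text
clk 7.25 bed [0.0825 0.0019 0.0501] rot err [0.006 0.002 0.001] F [-1.  -0.1 -3.3] gap 0.0646
```

View pics/p1.png

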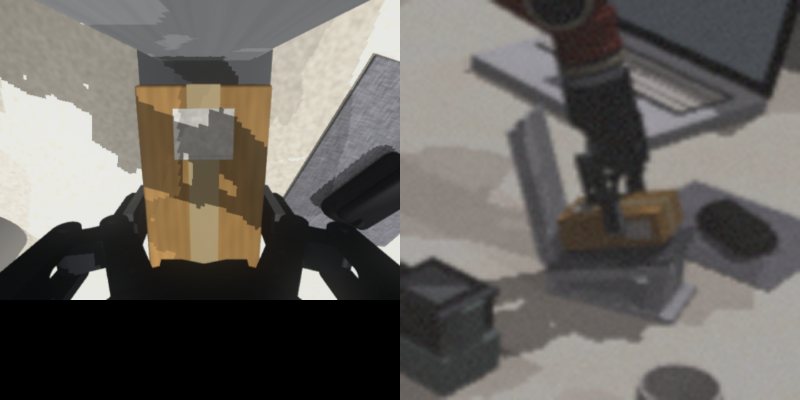

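The wrist view shows the carton (136–271) centred on the backstop foot (137–268) and square to it, hovering above the bed. Next I'll lower it and slide it back.

Call:
carry_out(plan=[[0,0,0,0,0,6,-1],[0,0,0,0,0,11,-1],[0,0,0,0,-4,14,-1],[0,0,0,0,-8,14,-1],[0,0,0,0,-11,14,-1],[0,0,0,0,-13,14,-1],[0,0,0,0,-13,14,-1],[0,0,0,0,-13,14,-1]])

```text
clock: 8.02
ee_pos: [0.5573, 0.2914, 0.0932]
tool_rot: [1.789, 2.307, 0.372]
ft_force: [0.4, -0.8, 4.7]
finger_gap: 0.0649
```

```bash
python3 -c "
from h import *
inbed()"
```

```text
clk 8.27 bed [0.0701 0.0019 0.0363] rot err [0.007 0.002 0.001] F [ 2.  -1.2  5.8] gap 0.0649
```

Call:
carry_out(plan=[[0,0,0,0,-2,-0.5,-1],[0,0,0,0,-3,-0.5,-1],[0,0,0,0,-3,-0.5,-1],[0,0,0,0,-3,-0.5,-1]])

```text
clock: 8.6
ee_pos: [0.5546, 0.2907, 0.0924]
tool_rot: [1.788, 2.307, 0.373]
ft_force: [4.6, 1.4, 2.9]
finger_gap: 0.0646
```

```bash
python3 -c "
from h import *
inbed()"
```

```text
clk 8.85 bed [0.0673 0.0018 0.0363] rot err [0.008 0.002 0.001] F [5.6 1.  1. ] gap 0.0649
```

Call:
carry_out(plan=[[0,0,0,0,-2,-0.5,-1],[0,0,0,0,-4,-0.5,-1],[0,0,0,0,-4,-0.5,-1],[0,0,0,0,-4,-0.5,-1]])

```text
clock: 9.18
ee_pos: [0.5542, 0.2906, 0.0937]
tool_rot: [1.783, 2.301, 0.385]
ft_force: [16.5, 5.3, -3.1]
finger_gap: 0.0647
```

```bash
python3 -c "
from h import *
inbed()
c=capture('wrist');print(held(c,(191,119.5),(379,119.5),.066))
cv2.imwrite('pics/p2.png',c['frame'][60:300,150:430,::-1])"
```

```text
clk 9.43 bed [0.0673 0.0019 0.0377] rot err [0.018 0.001 0.001] F [14.6  0.6 -8.1] gap 0.0643
[[-33.3 -69.8   2.4]
 [ 32.7 -69.8   2.5]]
```

View pics/p2.png

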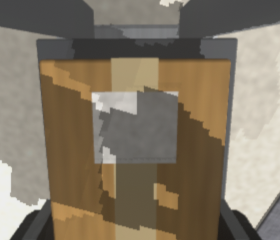

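The image shows the carton's end against the backstop, square to it. x is blocked at .0673 with 15 N. I'll relax, release and retreat along the bed normal.

Call:
carry_out(plan=[[0,0,0,0,3,0,-1],[0,0,0,0,3,0,-1],[0,0,0,0,3,0,1],[0,0,0,0,3,0,1],[0,0,0,0,3,0,1],[0,0,0,0,3,0,1],[0,0,0,0,3,0,1],[0,0,0,0,3,0,1]])

```text
clock: 10.15
ee_pos: [0.5519, 0.2899, 0.091]
tool_rot: [1.79, 2.31, 0.368]
ft_force: [-0.1, -0.3, 0.3]
finger_gap: 0.0854
```

Call:
carry_out(plan=[[0,0,0,0,3,-10,1],[0,0,0,0,6,-30,1],[0,0,0,0,10,-60,1],[0,0,0,0,20,-100,1],[0,0,0,0,30,-140,1],[0,0,0,0,40,-170,1],[0,0,0,0,50,-190,1],[0,0,0,0,50,-190,1]])

```text
clock: 10.82
ee_pos: [0.5432, 0.2886, 0.2973]
tool_rot: [1.784, 2.301, 0.386]
ft_force: [-0.2, 0.5, 0.9]
finger_gap: 0.0854
```

```bash
sed -i 's/OB=np.array(\[.504,.2758,.037\])/OB=np.array([.5018,.2752,.0363])/' h.py; python3 - <<'E'
from h import *
o=inbed()
R=Ro.from_rotvec(o["tool_rot"]).as_matrix()
c=capture("top");f=c["frame"]
m=brown(f);m=cv2.morphologyEx(m,cv2.MORPH_CLOSE,np.ones((3,3)))
for k in cv2.findContours(m,0,1)[0]:
    if cv2.contourArea(k)<150: continue
    (u,v),_,_=cv2.minAreaRect(k)
    b=ray(c,cv2.boxPoints(cv2.minAreaRect(k)),.035);e1,e2=b[1]-b[0],b[2]-b[1]
    L=e1 if np.linalg.norm(e1)>np.linalg.norm(e2) else e2
    print((round(u),round(v)),b.mean(0).round(4),np.linalg.norm(e1).round(3),np.linalg.norm(e2).round(3),np.degrees(np.arctan2(L[1],L[0])).round(1))
cv2.imwrite("pics/t2.png",cv2.resize(f[150:270,130:290],None,fx=5,fy=5,interpolation=2)[:,:,::-1])
D=down(-3.6)
plan((o["ee_pos"],R),([.57,-.03,.30],D),([.480,-.3855,.16],D),([.480,-.3855,.034],D))
E
```

```text
clk 11.07 bed [0.1145 0.0022 0.2243] rot err [0.001 0.003 0.001] F [-0.7  0.1 -0.4] gap 0.0857
(351, 243) [ 0.4655 -0.2371  0.035 ] 0.059 0.101 -169.7
(309, 241) [ 0.4685 -0.115   0.035 ] 0.1 0.056 -6.3
(401, 243) [ 0.4702 -0.3801  0.035 ] 0.121 0.078 -3.2
(163, 209) [0.5548 0.3055 0.035 ] 0.075 0.13 -163.3
[ 0.57 -0.03  0.3 ] turn [ 0.313 -0.046  0.313] shift [-314.8  -42.8  -28.6] rows>= 7.6
[ 0.48   -0.3855  0.16  ] turn [0. 0. 0.] shift [-360.4  -67.5  140. ] rows>= 9.4
[ 0.48   -0.3855  0.034 ] turn [0. 0. 0.] shift [  0.   0. 126.] rows>= 3.0
```

View pics/t2.png

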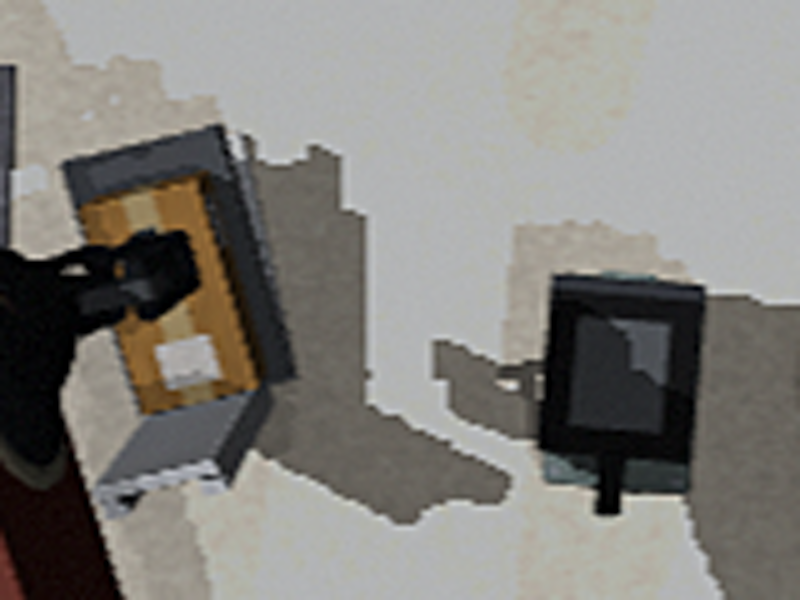

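The first deep carton lies square against the backstop. The others haven't moved. Going for deep2 at (.470,-.386).

Call:
carry_out(plan=[[0.04,-0.006,0.04,-40,-5,-4,1],[0.08,-0.012,0.08,-80,-11,-8,1],[0.12,-0.018,0.12,-120,-16,-11,1],[0.16,-0.024,0.16,-160,-22,-14,1],[0.2,-0.03,0.2,-200,-27,-18,1],[0.24,-0.036,0.24,-240,-32,-22,1],[0.28,-0.042,0.28,-280,-38,-25,1],[0.313,-0.046,0.313,-315,-43,-29,1]])

```text
clock: 11.78
ee_pos: [0.57, -0.0323, 0.3007]
tool_rot: [-2.292, -2.145, -0.001]
ft_force: [1.6, 0.9, -0.4]
finger_gap: 0.0855
```

Call:
carry_out(plan=[[0,0,0,-36,-7,8,1],[0,0,0,-74,-14,20,1],[0,0,0,-110,-21,35,1],[0,0,0,-147,-28,48,1],[0,0,0,-184,-35,62,1],[0,0,0,-220,-42,76,1],[0,0,0,-256,-48,90,1],[0,0,0,-290,-55,104,1]])

```text
clock: 12.45
ee_pos: [0.4963, -0.317, 0.1952]
tool_rot: [-2.29, -2.149, -0.006]
ft_force: [-0.2, 0.2, 0.2]
finger_gap: 0.0853
```

Call:
carry_out(plan=[[0,0,0,-36,-7,18,1],[0,0,0,-70,-12,36,1],[0,0,0,-70,-12,36,1],[0,0,0,-70,-12,36,1],[0,0,0,-70,-12,36,1]])

```text
clock: 12.87
ee_pos: [0.4811, -0.3841, 0.1603]
tool_rot: [-2.29, -2.149, -0.007]
ft_force: [-0.2, 0.1, -0.3]
finger_gap: 0.0857
```

```bash
cat >> h.py <<'E'
def wristbox(c,z,u0=280):
    """brown carton under the gripper: centre and yaw of its top"""
    m=cv2.morphologyEx(brown(c["frame"],40),cv2.MORPH_CLOSE,np.ones((9,9)))
    ks=[k for k in cv2.findContours(m,0,1)[0] if cv2.contourArea(k)>3000]
    for k in ks:
        b=ray(c,cv2.boxPoints(cv2.minAreaRect(k)),z);e1,e2=b[1]-b[0],b[2]-b[1]
        L=e1 if np.linalg.norm(e1)>np.linalg.norm(e2) else e2
        print("wrist box px",np.round(cv2.minAreaRect(k)[0]),b.mean(0).round(4),np.linalg.norm(e1).round(3),np.linalg.norm(e2).round(3),np.degrees(np.arctan2(L[1],L[0])).round(1))
E
python3 - <<'E'
from h import *
for i in range(4):capture("wrist")
c=capture("wrist");wristbox(c,.038)
o=get_obs();R=Ro.from_rotvec(o["tool_rot"]).as_matrix();print(o["ee_pos"])
D=down(-3.3);plan((o["ee_pos"],R),([.480,-.386,.038],D),([.480,-.386,.26],D))
E
```

```text
wrist box px [283. 188.] [ 0.4675 -0.3846  0.038 ] 0.12 0.065 174.1
wrist box px [466. 171.] [ 0.4619 -0.2475  0.038 ] 0.063 0.103 14.6
[ 0.48231091 -0.38389609  0.16243515]
[ 0.48  -0.386  0.038] turn [ 0.005 -0.001 -0.004] shift [ -2.4  -2.8 124.4] rows>= 3.0
[ 0.48  -0.386  0.26 ] turn [0. 0. 0.] shift [   0.    0. -222.] rows>= 5.3
```

Call:
carry_out(plan=[[0,0,-0.02,-1,-3,35,1],[0,0,-0.02,-1,-3,70,1],[0,0,-0.02,-1,-3,95,1],[0,0,-0.02,-1,-3,115,1],[0,0,-0.02,-1,-3,124,1],[0,0,-0.02,-1,-3,124,1],[0,0,-0.02,-1,-3,124,1]])

```text
clock: 13.7
ee_pos: [0.4795, -0.3853, 0.0383]
tool_rot: [2.267, 2.172, 0.006]
ft_force: [0.5, -0.2, 0.8]
finger_gap: 0.0853
```

Call:
carry_out(plan=[[0,0,0,0,0,0,-1],[0,0,0,0,0,0,-1],[0,0,0,0,0,0,-1],[0,0,0,0,0,0,-1],[0,0,0,0,0,0,-1],[0,0,0,0,0,0,-1],[0,0,0,0,0,0,-1]], squeeze=60)

```text
clock: 14.28
ee_pos: [0.4806, -0.3867, 0.0405]
tool_rot: [2.265, 2.169, 0.007]
ft_force: [0.8, 0.5, 6.3]
finger_gap: 0.0646
```

Call:
carry_out(plan=[[0,0,0,0,0,-12,-1],[0,0,0,0,0,-35,-1],[0,0,0,0,0,-70,-1],[0,0,0,0,0,-105,-1],[0,0,0,0,0,-140,-1],[0,0,0,0,0,-175,-1],[0,0,0,0,0,-205,-1],[0,0,0,0,0,-222,-1]])

```text
clock: 14.95
ee_pos: [0.4786, -0.3863, 0.2648]
tool_rot: [2.264, 2.168, 0.006]
ft_force: [0.3, -0.4, -3.1]
finger_gap: 0.0645
```

```bash
python3 - <<'E'
from h import *
for i in range(5):capture("wrist")
o=get_obs();R=Ro.from_rotvec(o["tool_rot"]).as_matrix();print(o["ee_pos"],o["ft_force"],o["finger_gap"])
c=capture("wrist")
f=c["frame"];m=brown(f,40)
# near end edge: top row of brown in centre columns, width just below
col=[np.flatnonzero(m[60:300,u])[0]+60 for u in (230,250,320,340)];print("rows",col)
r=np.flatnonzero(m[int(np.mean(col))+4,150:420])+150;print(r[0],r[-1])
v=np.mean(col);print(held(c,(r[0]-.5,v),(r[-1]+.5,v),.066))
plan((o["ee_pos"],R),([.53,-.15,.28],down(0)),([.640,.08,.29],RT),(bed([.13,0,.16]),RT))
E
```

```text
[ 0.47721121 -0.38486236  0.25704837] [-0.49736911  0.30679764 -5.45184239] 0.06432265169676034
rows [np.int64(110), np.int64(111), np.int64(112), np.int64(112)]
197 381
[[-31.9 -72.1   4.4]
 [ 34.1 -72.2   4.5]]
[ 0.53 -0.15  0.28] turn [ 0.001 -0.005 -0.043] shift [237.   42.6 -21.8] rows>= 5.8
[0.64 0.08 0.29] turn [-0.312  0.039 -0.249] shift [230. 110. -10.] rows>= 6.1
[0.5737 0.2937 0.2286] turn [0. 0. 0.] shift [223.4 -29.5  54.9] rows>= 5.6
```

Call:
carry_out(plan=[[0,0,-0.01,35,6,-4,-1],[0,0,-0.02,72,13,-8,-1],[0,0,-0.02,110,20,-11,-1],[0,0,-0.03,147,27,-14,-1],[0,0,-0.03,184,33,-17,-1],[0,0,-0.04,215,39,-20,-1],[0,0,-0.043,237,43,-22,-1]])

```text
clock: 15.83
ee_pos: [0.5306, -0.1477, 0.2796]
tool_rot: [-2.217, -2.221, -0.005]
ft_force: [0.1, -1.1, -3.8]
finger_gap: 0.0644
```

Call:
carry_out(plan=[[-0.06,0.007,-0.05,32,14,0,-1],[-0.12,0.014,-0.1,65,30,-3,-1],[-0.17,0.021,-0.14,98,46,-5,-1],[-0.22,0.028,-0.18,130,62,-7,-1],[-0.27,0.034,-0.22,163,78,-8,-1],[-0.312,0.039,-0.249,195,94,-9,-1],[-0.312,0.039,-0.249,230,110,-10,-1],[-0.312,0.039,-0.249,230,110,-10,-1]])

```text
clock: 16.5
ee_pos: [0.6409, 0.0846, 0.2896]
tool_rot: [1.791, 2.319, 0.371]
ft_force: [-1.7, -0.3, -3.3]
finger_gap: 0.0645
```

Call:
carry_out(plan=[[0,0,0,36,-4,8,-1],[0,0,0,74,-9,18,-1],[0,0,0,112,-14,28,-1],[0,0,0,150,-19,37,-1],[0,0,0,188,-24,46,-1],[0,0,0,223,-30,55,-1],[0,0,0,223,-30,55,-1]])

```text
clock: 17.08
ee_pos: [0.5697, 0.2967, 0.2246]
tool_rot: [1.793, 2.323, 0.361]
ft_force: [-0.8, 0.2, -4.5]
finger_gap: 0.0645
```

```bash
cat >> h.py <<'E'
def edge(w):
    c=capture("wrist");m=brown(c["frame"],40)
    col=[np.flatnonzero(m[60:300,u])[0]+60 for u in (230,250,320,335)]
    r=np.flatnonzero(m[int(np.mean(col))+4,150:420])+150;v=np.mean(col)
    print("rows",col,r[0],r[-1],"end in tool",held(c,(r[0]-.5,v),(r[-1]+.5,v),w).tolist())
E
python3 - <<'E'
from h import *
inbed();edge(.066)
E
```

```text
clk 17.33 bed [ 0.1315 -0.0027  0.1618] rot err [ 0.002  0.001 -0.002] F [-1.5 -0.  -2. ] gap 0.0646
rows [np.int64(110), np.int64(60), np.int64(60), np.int64(60)] 244 339 end in tool [[-28.8, -100.6, 126.0], [37.2, -100.7, 126.0]]
```

Call:
carry_out(plan=[[0,0,0,4,-20,20,-1],[0,0,0,4,-38,45,-1],[0,0,0,4,-47,65,-1],[0,0,0,4,-50,76,-1],[0,0,0,4,-50,76,-1],[0,0,0,4,-50,76,-1],[0,0,0,4,-50,76,-1]])

```text
clock: 17.97
ee_pos: [0.5529, 0.2906, 0.1463]
tool_rot: [1.792, 2.307, 0.376]
ft_force: [0.1, -0.5, -2.9]
finger_gap: 0.0646
```

```bash
python3 - <<'E'
from h import *
inbed()
c=capture("wrist");s=capture("scene")
a=cv2.resize(c["frame"],(400,300));b=cv2.resize(s["frame"][120:240,270:390],(400,400),interpolation=2)
im=np.zeros((400,800,3),np.uint8);im[:300,:400]=a;im[:,400:]=b
cv2.imwrite("pics/p3.png",im[:,:,::-1])
E
```

```text
clk 18.22 bed [0.0834 0.0026 0.0875] rot err [ 0.006 -0.001 -0.001] F [-1.1 -0.2 -2.9] gap 0.0645
```

View pics/p3.png

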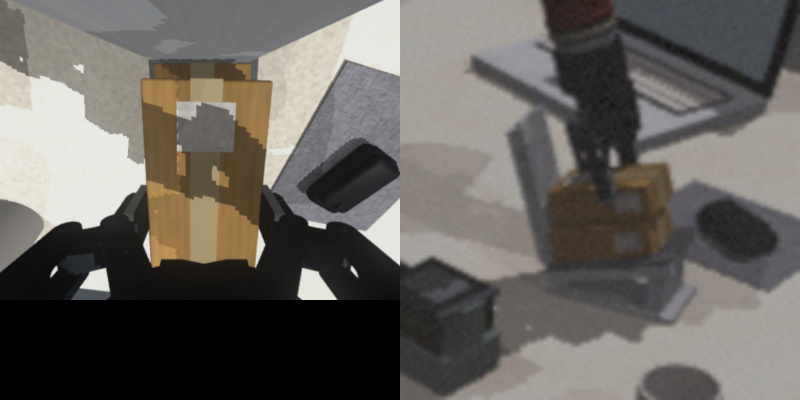

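Carton two (142–272) hovers over carton one (149–253), square to it and about 2 mm to one side. I'll correct that, lower it and slide it back.

Call:
carry_out(plan=[[0,0,0,-2,0,5,-1],[0,0,0,-2,0,9,-1],[0,0,0,-2,-4,10,-1],[0,0,0,-2,-8,10,-1],[0,0,0,-2,-11,10,-1],[0,0,0,-2,-13,10,-1],[0,0,0,-2,-13,10,-1],[0,0,0,-2,-13,10,-1]])

```text
clock: 18.98
ee_pos: [0.5459, 0.2873, 0.1347]
tool_rot: [1.79, 2.304, 0.382]
ft_force: [-0.1, -0.3, 7.1]
finger_gap: 0.0646
```

```bash
python3 -c "
from h import *
inbed()"
```

```text
clk 19.23 bed [0.0738 0.0008 0.0794] rot err [ 0.013 -0.001 -0.001] F [ 1.8 -0.3  7.8] gap 0.0646
```

Call:
carry_out(plan=[[0,0,0,0,0,-1.5,-1],[0,0,0,0,-2,-1.5,-1],[0,0,0,0,-4,-1.5,-1],[0,0,0,0,-4,-1.5,-1],[0,0,0,0,-4,-1.5,-1]])

```text
clock: 19.65
ee_pos: [0.5443, 0.287, 0.1357]
tool_rot: [1.784, 2.301, 0.392]
ft_force: [15.1, 5.1, -0.4]
finger_gap: 0.0642
```

```bash
python3 -c "
from h import *
inbed()"
```

```text
clk 19.9 bed [0.0727 0.0009 0.0809] rot err [ 0.021 -0.002  0.   ] F [14.   1.3 -5. ] gap 0.0647
```

Blocked at .0727 (expected .0721) with 14 N, so it is seated. Relax, set down, release and retreat.

Call:
carry_out(plan=[[0,0,0,0,3,1,-1],[0,0,0,0,3,1,-1],[0,0,0,0,3,1,1],[0,0,0,0,3,1,1],[0,0,0,0,3,1,1],[0,0,0,0,3,1,1],[0,0,0,0,3,1,1],[0,0,0,0,3,1,1]])

```text
clock: 20.57
ee_pos: [0.541, 0.2858, 0.1297]
tool_rot: [1.793, 2.311, 0.369]
ft_force: [0.9, 0.7, -0.4]
finger_gap: 0.0852
```

Call:
carry_out(plan=[[0,0,0,0,3,-10,1],[0,0,0,0,6,-30,1],[0,0,0,0,10,-60,1],[0,0,0,0,20,-100,1],[0,0,0,0,30,-130,1],[0,0,0,0,40,-150,1],[0,0,0,0,50,-160,1],[0,0,0,0,50,-160,1]])

```text
clock: 21.23
ee_pos: [0.5411, 0.2859, 0.3044]
tool_rot: [1.789, 2.305, 0.382]
ft_force: [-0.0, 0.0, 0.4]
finger_gap: 0.0854
```

```bash
python3 - <<'E'
from h import *
o=inbed()
R=Ro.from_rotvec(o["tool_rot"]).as_matrix()
c=capture("top");f=c["frame"]
m=brown(f);m=cv2.morphologyEx(m,cv2.MORPH_CLOSE,np.ones((3,3)))
for k in cv2.findContours(m,0,1)[0]:
    if cv2.contourArea(k)<150: continue
    (u,v),_,_=cv2.minAreaRect(k)
    b=ray(c,cv2.boxPoints(cv2.minAreaRect(k)),.032);e1,e2=b[1]-b[0],b[2]-b[1]
    L=e1 if np.linalg.norm(e1)>np.linalg.norm(e2) else e2
    print((round(u),round(v)),b.mean(0).round(4),np.linalg.norm(e1).round(3),np.linalg.norm(e2).round(3),np.degrees(np.arctan2(L[1],L[0])).round(1))
D=down(-6.5)
plan((o["ee_pos"],R),([.483,-.1175,.24],D),([.483,-.1175,.13],D))
E
```

```text
clk 21.48 bed [0.1158 0.0004 0.2349] rot err [-0.     0.    -0.001] F [ 0.7 -0.3 -0.1] gap 0.0854
(351, 243) [ 0.4655 -0.2377  0.032 ] 0.059 0.101 -169.4
(309, 241) [ 0.4685 -0.1152  0.032 ] 0.1 0.056 -6.3
(161, 211) [0.549  0.3104 0.032 ] 0.085 0.14 -164.0
[ 0.483  -0.1175  0.24  ] turn [ 0.311 -0.057  0.361] shift [-376.1 -162.8    5.4] rows>= 9.8
[ 0.483  -0.1175  0.13  ] turn [0. 0. 0.] shift [  0.   0. 110.] rows>= 2.6
```

Call:
carry_out(plan=[[0.03,-0.006,0.035,-35,-12,0,1],[0.06,-0.012,0.075,-73,-30,0,1],[0.1,-0.018,0.11,-111,-46,1,1],[0.13,-0.024,0.15,-149,-63,2,1],[0.16,-0.03,0.19,-187,-80,3,1],[0.2,-0.036,0.23,-225,-97,3,1],[0.23,-0.042,0.27,-263,-114,4,1],[0.26,-0.048,0.3,-300,-130,4,1]])

```text
clock: 22.2
ee_pos: [0.4937, -0.0374, 0.2518]
tool_rot: [2.258, 2.139, 0.065]
ft_force: [0.6, -0.1, -1.0]
finger_gap: 0.0855
```

```bash
python3 - <<'E'
from h import *
for i in range(4):capture("wrist")
o=get_obs();R=Ro.from_rotvec(o["tool_rot"]).as_matrix()
plan((o["ee_pos"],R),([.483,-.1175,.14],down(-6.5)))
E
```

```text
[ 0.483  -0.1175  0.14  ] turn [ 0.052 -0.011  0.059] shift [-82.7 -12.9 110.7] rows>= 3.3
```

Call:
carry_out(plan=[[0.02,-0.005,0.025,-35,-5,15,1],[0.052,-0.011,0.059,-65,-10,45,1],[0.052,-0.011,0.059,-82,-13,80,1],[0.052,-0.011,0.059,-83,-13,105,1],[0.052,-0.011,0.059,-83,-13,111,1],[0.052,-0.011,0.059,-83,-13,111,1]])

```text
clock: 22.9
ee_pos: [0.4824, -0.1154, 0.1384]
tool_rot: [-2.337, -2.094, 0.002]
ft_force: [0.5, -0.1, 0.9]
finger_gap: 0.0851
```

```bash
python3 - <<'E'
from h import *
for i in range(4):capture("wrist")
c=capture("wrist");wristbox(c,.032)
o=get_obs();R=Ro.from_rotvec(o["tool_rot"]).as_matrix();print(o["ee_pos"])
plan((o["ee_pos"],R),([.482,-.118,.033],down(-6.5)))
E
```

```text
wrist box px [120. 199.] [ 0.4631 -0.2343  0.032 ] 0.066 0.102 10.4
wrist box px [286. 186.] [ 0.4665 -0.1141  0.032 ] 0.053 0.1 -4.2
[ 0.48539649 -0.11699609  0.14358482]
[ 0.482 -0.118  0.033] turn [0.006 0.002 0.004] shift [ -1.2  -4.  110.6] rows>= 2.7
```

Call:
carry_out(plan=[[0,0,-0.015,0,-4,35,1],[0,0,-0.015,0,-4,65,1],[0,0,-0.015,0,-4,90,1],[0,0,-0.015,0,-4,104,1],[0,0,-0.015,0,-4,109,1],[0,0,-0.015,0,-4,109,1],[0,0,-0.015,0,-4,109,1]])

```text
clock: 23.73
ee_pos: [0.4813, -0.1172, 0.0336]
tool_rot: [2.322, 2.11, 0.003]
ft_force: [0.5, -0.5, 0.1]
finger_gap: 0.0854
```

Call:
carry_out(plan=[[0,0,0,0,0,0,-1],[0,0,0,0,0,0,-1],[0,0,0,0,0,0,-1],[0,0,0,0,0,0,-1],[0,0,0,0,0,0,-1],[0,0,0,0,0,0,-1],[0,0,0,0,0,0,-1],[0,0,0,0,0,0,-1]], squeeze=50)

```text
clock: 24.4
ee_pos: [0.4815, -0.1174, 0.0339]
tool_rot: [2.323, 2.109, 0.004]
ft_force: [-0.6, 0.6, 6.1]
finger_gap: 0.0526
```

Call:
carry_out(plan=[[0,0,0,0,0,-12,-1],[0,0,0,0,0,-35,-1],[0,0,0,0,0,-70,-1],[0,0,0,0,0,-105,-1],[0,0,0,0,0,-140,-1],[0,0,0,0,0,-175,-1],[0,0,0,0,0,-210,-1],[0,0,0,0,0,-240,-1]])

```text
clock: 25.07
ee_pos: [0.4792, -0.1166, 0.275]
tool_rot: [2.323, 2.11, 0.003]
ft_force: [0.5, 0.4, -1.9]
finger_gap: 0.0527
```

```bash
python3 - <<'E'
from h import *
for i in range(5):capture("wrist")
o=get_obs();R=Ro.from_rotvec(o["tool_rot"]).as_matrix();print(o["ee_pos"],o["ft_force"],o["finger_gap"])
edge(.054)
plan((o["ee_pos"],R),([.620,.09,.29],RT),(bed([.13,0,.19]),RT))
E
```

```text
[ 0.47885598 -0.11643692  0.27102301] [-0.52556865  0.08253077 -2.31195721] 0.05305537492019323
rows [np.int64(130), np.int64(130), np.int64(131), np.int64(132)] 161 356 end in tool [[-34.5, -66.4, -25.1], [19.5, -66.4, -25.1]]
[0.62 0.09 0.29] turn [-0.311  0.055 -0.345] shift [219.1 120.6 -18.9] rows>= 6.0
[0.5647 0.2913 0.2572] turn [0. 0. 0.] shift [208.8 -13.5  30.1] rows>= 5.1
```

Call:
carry_out(plan=[[-0.05,0.009,-0.06,32,16,-3,-1],[-0.1,0.018,-0.12,66,35,-6,-1],[-0.15,0.027,-0.18,100,54,-9,-1],[-0.2,0.036,-0.24,134,73,-12,-1],[-0.26,0.045,-0.29,168,92,-15,-1],[-0.311,0.055,-0.345,202,110,-18,-1],[-0.311,0.055,-0.345,219,121,-19,-1],[-0.311,0.055,-0.345,219,121,-19,-1]])

```text
clock: 26.03
ee_pos: [0.6208, 0.0927, 0.2879]
tool_rot: [1.791, 2.319, 0.365]
ft_force: [0.2, 0.5, -1.8]
finger_gap: 0.0531
```

Call:
carry_out(plan=[[0,0,0,30,-2,4,-1],[0,0,0,70,-4,10,-1],[0,0,0,110,-7,16,-1],[0,0,0,150,-10,22,-1],[0,0,0,188,-13,28,-1],[0,0,0,209,-14,30,-1],[0,0,0,209,-14,30,-1]])

```text
clock: 26.62
ee_pos: [0.562, 0.2936, 0.2539]
tool_rot: [1.791, 2.32, 0.361]
ft_force: [0.2, -0.1, -2.0]
finger_gap: 0.053
```

```bash
cat >> h.py <<'E'
def edge(w):
    c=capture("wrist");f=c["frame"];m=brown(f,40)
    g=cv2.cvtColor(f,cv2.COLOR_RGB2HSV)
    for v in range(100,200,10):
        r=m[v];l=285
        a=[u for u in range(100,470) if r[u]];print(v,a[0] if a else None,a[-1] if a else None,end=" ; ")
    print()
E
python3 - <<'E'
from h import *
inbed();edge(.054)
E
```

```text
clk 26.87 bed [ 0.1303 -0.0019  0.1902] rot err [ 0.001  0.002 -0.001] F [ 0.1  0.6 -2.3] gap 0.053
100 242 339 ; 110 242 338 ; 120 242 338 ; 130 224 338 ; 140 215 364 ; 150 216 363 ; 160 216 362 ; 170 217 361 ; 180 217 360 ; 190 217 359 ;
```

Call:
carry_out(plan=[[0,0,0,1,-20,15,-1],[0,0,0,1,-40,35,-1],[0,0,0,1,-52,58,-1],[0,0,0,1,-56,72,-1],[0,0,0,1,-56,72,-1],[0,0,0,1,-56,72,-1],[0,0,0,1,-56,72,-1]])

```text
clock: 27.5
ee_pos: [0.5364, 0.284, 0.1743]
tool_rot: [1.792, 2.309, 0.371]
ft_force: [0.3, -0.2, -1.5]
finger_gap: 0.053
```

```bash
python3 - <<'E'
from h import *
inbed();edge(.054)
c=capture("wrist");s=capture("scene");print(held(c,(215,132),(364,132),.054))
a=cv2.resize(c["frame"],(400,300));b=cv2.resize(s["frame"][120:240,270:390],(400,400),interpolation=2)
im=np.zeros((400,800,3),np.uint8);im[:300,:400]=a;im[:,400:]=b
cv2.imwrite("pics/p4.png",im[:,:,::-1])
E
```

```text
clk 27.75 bed [0.0762 0.0005 0.12  ] rot err [0.004 0.    0.   ] F [-0.1  0.5 -1.9] gap 0.0534
100 None None ; 110 219 358 ; 120 220 357 ; 130 220 357 ; 140 215 364 ; 150 216 363 ; 160 216 362 ; 170 216 361 ; 180 217 360 ; 190 217 359 ; 
[[-25.6 -64.9   4.6]
 [ 28.4 -64.9   4.6]]
```

View pics/p4.png

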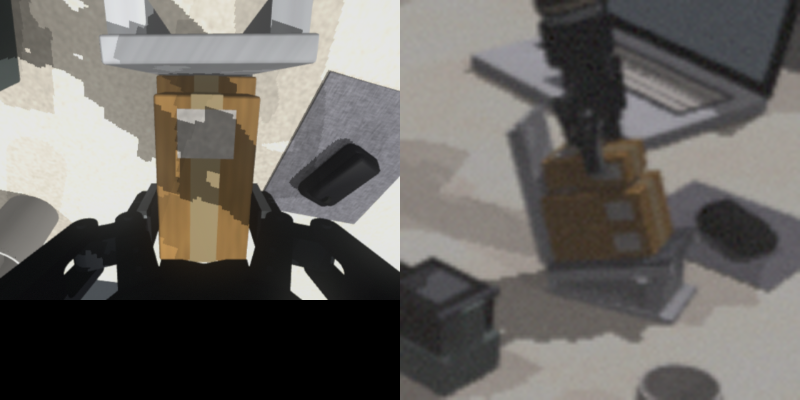

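Slim one (columns 215–364) is centred over deep two (220–357) and clear of the backstop. Lower it and slide it back.

Call:
carry_out(plan=[[0,0,0,-1,0,4,-1],[0,0,0,-1,0,7,-1],[0,0,0,-1,-2,9,-1],[0,0,0,-1,-5,9,-1],[0,0,0,-1,-8,9,-1],[0,0,0,-1,-10,9,-1],[0,0,0,-1,-10,9,-1],[0,0,0,-1,-10,9,-1]])

```text
clock: 28.57
ee_pos: [0.5296, 0.282, 0.1622]
tool_rot: [1.791, 2.31, 0.371]
ft_force: [0.5, 0.4, 5.9]
finger_gap: 0.0534
```

```bash
python3 -c "
from h import *
inbed()"
```

```text
clk 28.82 bed [ 0.0662 -0.0003  0.1109] rot err [0.005 0.    0.   ] F [ 2.9 -0.7  5.3] gap 0.053
```

Call:
carry_out(plan=[[0,0,0,0,0,-1,-1],[0,0,0,0,-2,-1,-1],[0,0,0,0,-4,-1,-1],[0,0,0,0,-5,-1,-1],[0,0,0,0,-5,-1,-1]])

```text
clock: 29.23
ee_pos: [0.5282, 0.2817, 0.1635]
tool_rot: [1.785, 2.304, 0.384]
ft_force: [14.5, 5.2, -1.8]
finger_gap: 0.0532
```

```bash
python3 -c "
from h import *
inbed()"
```

```text
clk 29.48 bed [ 0.0652 -0.0003  0.1125] rot err [ 0.016 -0.     0.001] F [15.   1.2 -6. ] gap 0.0533
```

Blocked at .0652 (expected .0645) with 15 N, so it is seated. Release and retreat.

Call:
carry_out(plan=[[0,0,0,0,4,1,-1],[0,0,0,0,4,1,-1],[0,0,0,0,4,1,1],[0,0,0,0,4,1,1],[0,0,0,0,4,1,1],[0,0,0,0,4,1,1],[0,0,0,0,4,1,1],[0,0,0,0,4,1,1]])

```text
clock: 30.15
ee_pos: [0.5275, 0.2812, 0.1598]
tool_rot: [1.793, 2.312, 0.366]
ft_force: [-1.0, 0.2, -0.2]
finger_gap: 0.0854
```

Call:
carry_out(plan=[[0,0,0,0,4,-10,1],[0,0,0,0,6,-30,1],[0,0,0,0,10,-60,1],[0,0,0,0,20,-90,1],[0,0,0,0,30,-110,1],[0,0,0,0,40,-120,1],[0,0,0,0,40,-120,1]])

```text
clock: 30.73
ee_pos: [0.5309, 0.2825, 0.2932]
tool_rot: [1.789, 2.306, 0.379]
ft_force: [-0.9, 1.0, -0.1]
finger_gap: 0.0859
```

```bash
cat >> h.py <<'E'
def topbrown(z):
    c=capture("top");m=cv2.morphologyEx(brown(c["frame"]),cv2.MORPH_CLOSE,np.ones((3,3)))
    for k in cv2.findContours(m,0,1)[0]:
        if cv2.contourArea(k)<150: continue
        (u,v),_,_=cv2.minAreaRect(k)
        b=ray(c,cv2.boxPoints(cv2.minAreaRect(k)),z);e1,e2=b[1]-b[0],b[2]-b[1]
        L=e1 if np.linalg.norm(e1)>np.linalg.norm(e2) else e2
        print((round(u),round(v)),b.mean(0).round(4),np.linalg.norm(e1).round(3),np.linalg.norm(e2).round(3),np.degrees(np.arctan2(L[1],L[0])).round(1))
E
python3 - <<'E'
from h import *
o=inbed();topbrown(.032)
R=Ro.from_rotvec(o["tool_rot"]).as_matrix()
D=down(11)
plan((o["ee_pos"],R),([.478,-.07,.26],D),([.478,-.238,.14],D))
E
```

```text
clk 30.98 bed [ 0.102  -0.0005  0.2279] rot err [-0.002  0.001  0.001] F [-0.  -1.1 -0.2] gap 0.0852
(351, 243) [ 0.4655 -0.2377  0.032 ] 0.059 0.101 -169.7
(164, 225) [0.5069 0.3011 0.032 ] 0.075 0.071 -71.7
(157, 195) [0.5928 0.326  0.032 ] 0.084 0.047 -74.7
[ 0.478 -0.07   0.26 ] turn [ 0.312 -0.008  0.059] shift [-327.9 -136.6  -17.9] rows>= 8.5
[ 0.478 -0.238  0.14 ] turn [0. 0. 0.] shift [-164.9  -32.1  120. ] rows>= 5.0
```

Call:
carry_out(plan=[[0.04,-0.001,0.007,-35,-14,-3,1],[0.08,-0.002,0.014,-73,-30,-5,1],[0.12,-0.003,0.021,-111,-46,-7,1],[0.16,-0.004,0.028,-149,-62,-9,1],[0.2,-0.005,0.036,-187,-78,-11,1],[0.24,-0.006,0.044,-225,-94,-13,1],[0.28,-0.007,0.052,-263,-110,-15,1],[0.312,-0.008,0.059,-300,-125,-17,1]])

```text
clock: 31.7
ee_pos: [0.4819, -0.0416, 0.2632]
tool_rot: [-1.998, -2.423, -0.002]
ft_force: [-0.3, -0.2, 0.2]
finger_gap: 0.0854
```

Call:
carry_out(plan=[[0,0,0,-33,-8,12,1],[0,0,0,-66,-15,30,1],[0,0,0,-100,-23,50,1],[0,0,0,-132,-30,72,1],[0,0,0,-165,-38,94,1],[0,0,0,-193,-44,115,1],[0,0,0,-193,-44,121,1],[0,0,0,-193,-44,121,1]])

```text
clock: 32.37
ee_pos: [0.475, -0.2373, 0.1392]
tool_rot: [-1.998, -2.418, -0.005]
ft_force: [-0.7, 0.1, -0.0]
finger_gap: 0.0852
```

```bash
python3 - <<'E'
from h import *
for i in range(4):capture("wrist")
c=capture("wrist");wristbox(c,.032)
o=get_obs();R=Ro.from_rotvec(o["tool_rot"]).as_matrix();print(o["ee_pos"])
plan((o["ee_pos"],R),([.478,-.2375,.034],down(10.5)))
E
```

```text
wrist box px [284. 192.] [ 0.4634 -0.2405  0.032 ] 0.101 0.053 -172.8
[ 0.47801948 -0.23681221  0.14438701]
[ 0.478  -0.2375  0.034 ] turn [0.006 0.001 0.011] shift [ -0.6  -0.8 110.4] rows>= 2.6
```

Call:
carry_out(plan=[[0,0,0.03,-1,-1,35,1],[0,0,0.03,-1,-1,65,1],[0,0,0.03,-1,-1,90,1],[0,0,0.03,-1,-1,104,1],[0,0,0.03,-1,-1,110,1],[0,0,0.03,-1,-1,110,1],[0,0,0.03,-1,-1,110,1]])

```text
clock: 33.2
ee_pos: [0.4778, -0.2386, 0.0344]
tool_rot: [2.03, 2.392, 0.006]
ft_force: [0.6, 0.2, -0.0]
finger_gap: 0.0854
```

Call:
carry_out(plan=[[0,0,0,0,0,0,-1],[0,0,0,0,0,0,-1],[0,0,0,0,0,0,-1],[0,0,0,0,0,0,-1],[0,0,0,0,0,0,-1],[0,0,0,0,0,0,-1],[0,0,0,0,0,0,-1],[0,0,0,0,0,0,-1]], squeeze=50)

```text
clock: 33.87
ee_pos: [0.478, -0.2391, 0.0349]
tool_rot: [2.031, 2.391, 0.007]
ft_force: [-0.2, 2.0, 5.7]
finger_gap: 0.0528
```

Call:
carry_out(plan=[[0,0,0,0,0,-12,-1],[0,0,0,0,0,-35,-1],[0,0,0,0,0,-70,-1],[0,0,0,0,0,-105,-1],[0,0,0,0,0,-140,-1],[0,0,0,0,0,-175,-1],[0,0,0,0,0,-210,-1],[0,0,0,0,0,-245,-1]])

```text
clock: 34.53
ee_pos: [0.4751, -0.2384, 0.2798]
tool_rot: [2.033, 2.393, 0.005]
ft_force: [0.4, 0.8, -3.4]
finger_gap: 0.053
```

```bash
python3 - <<'E'
from h import *
for i in range(5):capture("wrist")
o=get_obs();R=Ro.from_rotvec(o["tool_rot"]).as_matrix();print(o["ee_pos"],o["ft_force"],o["finger_gap"])
edge(.054)
plan((o["ee_pos"],R),([.53,-.05,.30],down(12)),([.600,.12,.32],RT),(bed([.13,0,.22]),RT))
E
```

```text
[ 0.47530511 -0.23850638  0.27720377] [ 1.34191486  0.14373169 -2.77161193] 0.05318270569821722
100 None None ; 110 None None ; 120 None None ; 130 None None ; 140 213 359 ; 150 213 359 ; 160 214 358 ; 170 214 357 ; 180 215 357 ; 190 216 356 ; 
[ 0.53 -0.05  0.3 ] turn [ 0.003 -0.002 -0.047] shift [177.2  84.5 -22.3] rows>= 4.7
[0.6  0.12 0.32] turn [-0.314  0.007 -0.042] shift [151.7 103.8 -20. ] rows>= 4.4
[0.5557 0.289  0.2857] turn [0. 0. 0.] shift [174.7 -11.4  32.3] rows>= 4.3
```

Call:
carry_out(plan=[[0,0,-0.01,32,15,-4,-1],[0,0,-0.02,68,32,-8,-1],[0,0,-0.03,104,50,-13,-1],[0,0,-0.04,140,67,-18,-1],[0,0,-0.047,170,81,-21,-1],[0,0,-0.047,177,85,-22,-1]])

```text
clock: 35.33
ee_pos: [0.5309, -0.0461, 0.2984]
tool_rot: [-1.97, -2.444, -0.006]
ft_force: [-0.1, 0.6, -2.4]
finger_gap: 0.0528
```

Call:
carry_out(plan=[[-0.06,0.001,-0.008,25,17,-3,-1],[-0.12,0.002,-0.016,54,37,-7,-1],[-0.18,0.003,-0.024,83,57,-11,-1],[-0.24,0.005,-0.032,112,77,-15,-1],[-0.3,0.006,-0.04,140,96,-19,-1],[-0.314,0.007,-0.042,152,104,-20,-1],[-0.314,0.007,-0.042,152,104,-20,-1]])

```text
clock: 35.92
ee_pos: [0.6003, 0.1217, 0.3184]
tool_rot: [1.791, 2.317, 0.368]
ft_force: [-1.0, 0.5, -2.5]
finger_gap: 0.053
```

Call:
carry_out(plan=[[0,0,0,30,-2,4,-1],[0,0,0,68,-4,12,-1],[0,0,0,106,-7,20,-1],[0,0,0,144,-9,27,-1],[0,0,0,175,-11,32,-1],[0,0,0,175,-11,32,-1],[0,0,0,175,-11,32,-1]])

```text
clock: 36.5
ee_pos: [0.5561, 0.2889, 0.2846]
tool_rot: [1.792, 2.315, 0.364]
ft_force: [0.6, -0.4, -2.8]
finger_gap: 0.0527
```

```bash
python3 - <<'E'
from h import *
inbed();edge(.054)
c=capture("wrist");print(held(c,(213,136),(360,136),.054))
E
```

```text
clk 36.75 bed [ 0.1322 -0.0019  0.2211] rot err [ 0.004  0.    -0.002] F [ 0.1 -0.4 -3. ] gap 0.053
100 246 332 ; 110 247 332 ; 120 247 331 ; 130 247 331 ; 140 213 359 ; 150 213 359 ; 160 214 358 ; 170 214 358 ; 180 215 357 ; 190 216 357 ; 
[[-26.9 -63.9   6.3]
 [ 27.1 -63.9   6.4]]
```

Call:
carry_out(plan=[[0,0,0,2.5,-20,15,-1],[0,0,0,2.5,-40,35,-1],[0,0,0,2.5,-52,55,-1],[0,0,0,2.5,-56,69,-1],[0,0,0,2.5,-56,69,-1],[0,0,0,2.5,-56,69,-1],[0,0,0,2.5,-56,69,-1]])

```text
clock: 37.43
ee_pos: [0.5271, 0.2838, 0.2062]
tool_rot: [1.792, 2.309, 0.375]
ft_force: [-0.1, 0.6, -2.5]
finger_gap: 0.0525
```

```bash
python3 - <<'E'
from h import *
inbed();edge(.054)
E
```

```text
clk 37.68 bed [0.0774 0.0024 0.1531] rot err [ 0.006 -0.001 -0.   ] F [-0.6 -0.2 -2.8] gap 0.0529
100 None None ; 110 226 342 ; 120 226 342 ; 130 227 341 ; 140 212 359 ; 150 213 359 ; 160 213 358 ; 170 214 358 ; 180 215 357 ; 190 215 356 ;
```

Call:
carry_out(plan=[[0,0,0,-2,0,4,-1],[0,0,0,-2,0,7,-1],[0,0,0,-2,-2,10,-1],[0,0,0,-2,-5,10,-1],[0,0,0,-2,-8,10,-1],[0,0,0,-2,-11,10,-1],[0,0,0,-2,-11,10,-1],[0,0,0,-2,-11,10,-1]])

```text
clock: 38.4
ee_pos: [0.5208, 0.2806, 0.1939]
tool_rot: [1.79, 2.308, 0.378]
ft_force: [0.8, -0.5, 5.4]
finger_gap: 0.0529
```

```bash
python3 -c "
from h import *
inbed()"
```

```text
clk 38.65 bed [0.0675 0.0005 0.1438] rot err [ 0.009 -0.001  0.   ] F [2.3 0.5 6.9] gap 0.0527
```

Call:
carry_out(plan=[[0,0,0,0,0,-1,-1],[0,0,0,0,-2,-1,-1],[0,0,0,0,-4,-1,-1],[0,0,0,0,-6,-1,-1],[0,0,0,0,-6,-1,-1]])

```text
clock: 39.07
ee_pos: [0.5173, 0.2797, 0.1938]
tool_rot: [1.785, 2.304, 0.387]
ft_force: [13.9, 3.9, -0.4]
finger_gap: 0.053
```

```bash
python3 -c "
from h import *
inbed()"
```

```text
clk 39.32 bed [0.064  0.0005 0.1447] rot err [ 0.017 -0.002  0.001] F [13.9  0.7 -4.4] gap 0.0529
```

Blocked at .0640 (expected .0639) with 14 N, so it is seated. Release, retreat, then check the stack.

Call:
carry_out(plan=[[0,0,0,0,4,1,-1],[0,0,0,0,4,1,-1],[0,0,0,0,4,1,1],[0,0,0,0,4,1,1],[0,0,0,0,4,1,1],[0,0,0,0,4,1,1],[0,0,0,0,4,1,1],[0,0,0,0,4,1,1]])

```text
clock: 39.98
ee_pos: [0.5172, 0.2794, 0.1901]
tool_rot: [1.792, 2.311, 0.37]
ft_force: [0.6, -0.4, 0.4]
finger_gap: 0.0856
```

Call:
carry_out(plan=[[0,0,0,0,4,-10,1],[0,0,0,0,6,-30,1],[0,0,0,0,10,-60,1],[0,0,0,0,20,-80,1],[0,0,0,-20,30,-100,1],[0,0,0,-60,30,-110,1],[0,0,0,-100,30,-110,1],[0,0,0,-140,30,-110,1]])

```text
clock: 40.65
ee_pos: [0.5473, 0.1415, 0.3076]
tool_rot: [1.788, 2.31, 0.376]
ft_force: [0.1, -0.1, -0.9]
finger_gap: 0.085
```

```bash
python3 - <<'E'
from h import *
for i in range(4):capture("wrist")
s=capture("scene");c=capture("top")
a=cv2.resize(s["frame"][120:240,270:390],(400,400),interpolation=2);b=cv2.resize(c["frame"][165:265,120:220],(400,400),interpolation=2)
cv2.imwrite("pics/st.png",np.hstack([a,b])[:,:,::-1])
o=get_obs();R=Ro.from_rotvec(o["tool_rot"]).as_matrix();print(o["ee_pos"],o["clock"])
y=np.radians(-3);H=np.array([.5587,.0394,.091]);X=np.array([np.cos(y),np.sin(y),0])
for w in ([.4509,.0451,.091],H-.108*X,H-.05*X):print(w)
topbrown(.032)
print("predicted stack top corners top-view", proj(c,[bed([x,w,.140]) for x,w in((0,-.027),(0,.027),(.1,.027),(.1,-.027))]).round(1).tolist())
print("scene", proj(s,[bed([x,w,z]) for x,w,z in((.1,-.027,.14),(.1,-.027,.076),(.12,-.033,.076),(.12,-.033,0))]).round(1).tolist())
E
```

```text
[0.54654264 0.14316079 0.30485385] 40.95
[0.4509, 0.0451, 0.091]
[0.45084801 0.04505228 0.091     ]
[0.50876852 0.0420168  0.091     ]
(157, 201) [0.5772 0.3245 0.032 ] 0.097 0.078 -74.0
predicted stack top corners top-view [[173.3, 239.4], [152.3, 244.3], [140.3, 206.7], [161.8, 201.7]]
scene [[331.7, 160.9], [335.6, 177.6], [340.1, 177.9], [344.6, 197.3]]
```

View pics/st.png

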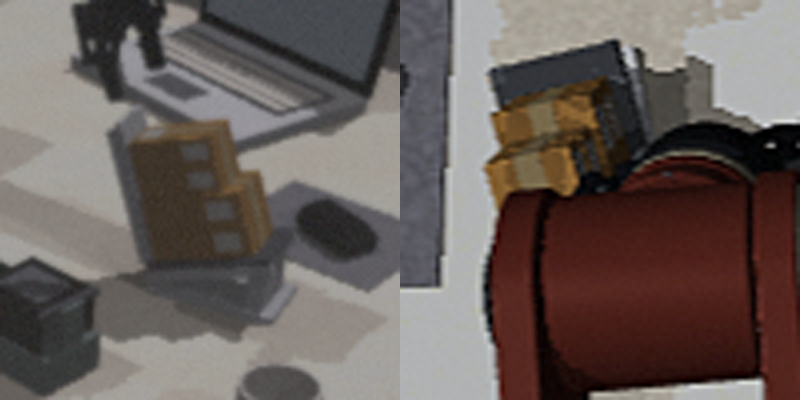

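The scene view shows all four cartons as one straight stack flush against the backstop, slim over deep, with faces parallel. The top view agrees with it as far as the arm lets me see. Now the cover. I'll pinch the tab with the tool tilted 20° and follow the arc.

```bash
cat >> h.py <<'E'
YH=np.radians(-3);XH=np.array([np.cos(YH),np.sin(YH),0]);H=np.array([.5587,.0394,.091])
A=Ro.from_euler("ZY",[YH,-np.radians(20)]).as_matrix();RC=np.c_[A[:,1],A[:,0],-A[:,2]]
def tabtcp(th,back=.015,r=.110): return H+r*(-np.cos(th)*XH+np.sin(th)*np.array([0,0,1]))-back*RC[:,2]
E
python3 - <<'E'
from h import *
o=get_obs();R=Ro.from_rotvec(o["tool_rot"]).as_matrix()
plan((o["ee_pos"],R),(tabtcp(0,.10),RC),(tabtcp(0),RC))
for n in range(3):
    t0=0 if n==0 else [0,.65,1.27][n];t1=[.65,1.27,1.87][n];print(n,[((tabtcp(t)-tabtcp(t0))@RC*1e3).round(1).tolist() for t in np.linspace(t0,t1,9)[1:]])
E
```

```text
[0.4147 0.0469 0.185 ] turn [-0.031 -0.101  0.289] shift [ -60.6 -181.6   66.2] rows>= 4.9
[0.4437 0.0454 0.1051] turn [0. 0. 0.] shift [ 0.  0. 85.] rows>= 2.0
0 [[0.0, 3.4, -8.3], [0.0, 7.4, -16.2], [0.0, 12.1, -23.8], [0.0, 17.4, -31.0], [0.0, 23.3, -37.8], [0.0, 29.7, -44.0], [0.0, 36.5, -49.7], [0.0, 43.8, -54.9]]
1 [[-0.0, 7.3, -4.3], [0.0, 15.0, -8.1], [0.0, 22.9, -11.2], [-0.0, 31.1, -13.7], [-0.0, 39.4, -15.6], [0.0, 47.8, -16.9], [0.0, 56.3, -17.4], [-0.0, 64.8, -17.4]]
2 [[0.0, 8.2, 0.7], [0.0, 16.4, 2.0], [0.0, 24.4, 4.0], [0.0, 32.2, 6.5], [0.0, 39.9, 9.6], [0.0, 47.3, 13.2], [0.0, 54.4, 17.5], [0.0, 61.1, 22.2]]
```

Call:
carry_out(plan=[[-0.01,-0.03,0.1,-20,-40,0,0],[-0.02,-0.06,0.2,-40,-80,15,0],[-0.031,-0.101,0.289,-55,-120,35,0],[-0.031,-0.101,0.289,-61,-155,55,0],[-0.031,-0.101,0.289,-61,-182,66,0],[-0.031,-0.101,0.289,-61,-182,66,0],[-0.031,-0.101,0.289,-61,-182,66,0]])

```text
clock: 41.58
ee_pos: [0.4107, 0.0465, 0.1792]
tool_rot: [2.086, 1.977, 0.342]
ft_force: [0.4, -0.0, 1.0]
finger_gap: 0.0427
```

```bash
python3 - <<'E'
from h import *
for i in range(4):capture("wrist")
c=capture("wrist");cv2.imwrite("pics/tab.png",c["frame"][:,:,::-1])
o=get_obs();R=Ro.from_rotvec(o["tool_rot"]).as_matrix();print(o["ee_pos"],o["finger_gap"])
plan((o["ee_pos"],R),(tabtcp(0),RC))
print("pred tab centre/tip/edge",proj(c,[H-.108*XH,H-.124*XH,H-.092*XH]).round(0).tolist())
E
```

```text
[0.41667646 0.04602227 0.18861219] 0.043066952388775843
[0.4437 0.0454 0.1051] turn [ 0.005  0.    -0.001] shift [ 0.8 -3.6 87.7] rows>= 2.1
pred tab centre/tip/edge [[286.0, 218.0], [286.0, 200.0], [286.0, 236.0]]
```

View pics/tab.png

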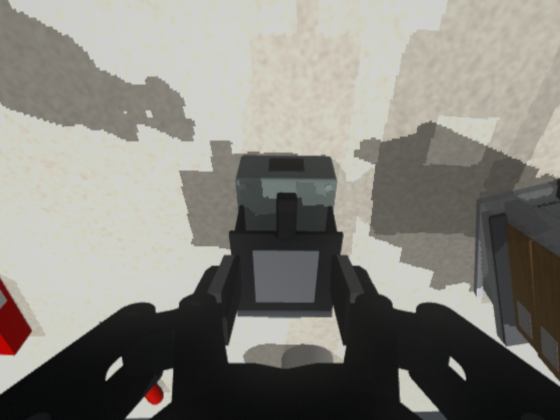

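The tab runs from its tip at (287,194) to the cover edge at (287,233). It is centred between the fingers and within 2–3 mm of the prediction. Descend and pinch.

Call:
carry_out(plan=[[0,0,0,0,-4,35,0],[0,0,0,0,-4,65,0],[0,0,0,0,-4,82,0],[0,0,0,0,-4,88,0],[0,0,0,0,-4,88,0],[0,0,0,0,-4,88,0]], squeeze=25)

```text
clock: 42.33
ee_pos: [0.442, 0.0442, 0.1025]
tool_rot: [2.081, 1.971, 0.349]
ft_force: [-0.3, -0.7, -0.4]
finger_gap: 0.0426
```

Call:
carry_out(plan=[[0,0,0,0,0,0,-1],[0,0,0,0,0,0,-1],[0,0,0,0,0,0,-1],[0,0,0,0,0,0,-1],[0,0,0,0,0,0,-1],[0,0,0,0,0,0,-1]], squeeze=25)

```text
clock: 42.83
ee_pos: [0.4418, 0.045, 0.1026]
tool_rot: [2.082, 1.969, 0.355]
ft_force: [1.1, 5.4, -0.4]
finger_gap: 0.0134
```

```bash
python3 - <<'E'
from h import *
for i in range(2):c=capture("wrist")
cv2.imwrite("pics/tab2.png",c["frame"][100:420,100:460,::-1])
o=get_obs();print(o["ee_pos"],o["finger_gap"],o["ft_force"],tabtcp(0))
E
```

```text
[0.44181196 0.04497788 0.1026402 ] 0.013186605415097639 [1.81434405 5.75269797 0.55610567] [0.44372748 0.04542545 0.10509539]
```

The tab is pinched (gap 13.2 mm, tab 14 mm). Raise along the arc.

Call:
carry_out(plan=[[0,0,0,0,3.4,-8.3,-1],[0,0,0,0,7.4,-16.2,-1],[0,0,0,0,12.1,-23.8,-1],[0,0,0,0,17.4,-31,-1],[0,0,0,0,23.3,-37.8,-1],[0,0,0,0,29.7,-44,-1],[0,0,0,0,36.5,-49.7,-1],[0,0,0,0,43.8,-54.9,-1]])

```text
clock: 43.6
ee_pos: [0.4617, 0.0437, 0.1665]
tool_rot: [2.086, 1.975, 0.346]
ft_force: [-1.8, 4.8, -4.5]
finger_gap: 0.0133
```

```bash
python3 - <<'E'
from h import *
o=get_obs();print(o["ee_pos"],o["finger_gap"],o["ft_force"],tabtcp(.65))
E
```

```text
[0.46169215 0.04374637 0.16654725] 0.013260094236500706 [-1.82190342  4.77056472 -4.48620198] [0.46612752 0.04425152 0.17166589]
```

Forces are small and the tab is still held. Continue the arc.

Call:
carry_out(plan=[[0,0,0,0,7.3,-4.3,-1],[0,0,0,0,15,-8.1,-1],[0,0,0,0,22.9,-11.2,-1],[0,0,0,0,31.1,-13.7,-1],[0,0,0,0,39.4,-15.6,-1],[0,0,0,0,47.8,-16.9,-1],[0,0,0,0,56.3,-17.4,-1],[0,0,0,0,64.8,-17.4,-1]])

```text
clock: 44.27
ee_pos: [0.5173, 0.0403, 0.2065]
tool_rot: [2.084, 1.974, 0.346]
ft_force: [-4.3, 2.7, 0.5]
finger_gap: 0.0128
```

```bash
python3 - <<'E'
from h import *
o=get_obs();print(o["ee_pos"],o["finger_gap"],o["ft_force"],tabtcp(1.27))
T=H-.05*XH+np.array([0,0,-.043]) # pivot
# toggle push: tip of closed fingers 25 mm ahead of TCP; tips at height z
tz=RC[:,2]
def tog(dx,ztip): 
    p=T+dx*XH; p[2]=ztip; return p-.025*tz
plan((tabtcp(1.87),RC),(tabtcp(1.87,.075),RC),(tog(-.055,.150),RC),(tog(-.042,.064),RC),(tog(.022,.064),RC),(tog(-.01,.064),RC),(tog(-.05,.16),RC))
E
```

```text
[0.51734784 0.04030482 0.20645898] 0.012825015558977238 [-4.32801254  2.72756328  0.48137544] [0.5210305  0.04137417 0.21015648]
[0.5655 0.039  0.2666] turn [0. 0. 0.] shift [ -0.  -0. -60.] rows>= 1.4
[0.4453 0.0453 0.1735] turn [0. 0. 0.] shift [   0.  -144.9   46.3] rows>= 3.6
[0.4583 0.0447 0.0875] turn [0. 0. 0.] shift [  0.  -17.2  85.3] rows>= 2.1
[0.5222 0.0413 0.0875] turn [0. 0. 0.] shift [-0.  60.1 21.9] rows>= 1.5
[0.4902 0.043  0.0875] turn [0. 0. 0.] shift [  0.  -30.1 -10.9] rows>= 0.8
[0.4503 0.0451 0.1835] turn [0. 0. 0.] shift [   0.    -4.8 -103.9] rows>= 2.5
```

Call:
carry_out(plan=[[0,0,0,0,8.2,0.7,-1],[0,0,0,0,16.4,2,-1],[0,0,0,0,24.4,4,-1],[0,0,0,0,32.2,6.5,-1],[0,0,0,0,39.9,9.6,-1],[0,0,0,0,47.3,13.2,-1],[0,0,0,0,54.4,17.5,-1],[0,0,0,0,61.1,22.2,-1]])

```text
clock: 44.93
ee_pos: [0.5854, 0.036, 0.2099]
tool_rot: [2.077, 1.968, 0.353]
ft_force: [-2.8, 1.3, 8.3]
finger_gap: 0.0136
```

Call:
carry_out(plan=[[0,0,0,0,0,0,0],[0,0,0,0,0,0,0],[0,0,0,0,0,0,0],[0,0,0,0,0,-20,0],[0,0,0,0,-20,-55,0],[0,0,0,0,-60,-60,-1],[0,0,0,0,-100,-55,-1],[0,0,0,0,-135,-35,-1]])

```text
clock: 45.6
ee_pos: [0.4442, 0.0439, 0.1958]
tool_rot: [2.077, 1.968, 0.354]
ft_force: [-0.3, -0.1, 0.5]
finger_gap: 0.0071
```

```bash
cat >> h.py <<'E'
T=H-.05*XH+np.array([0,0,-.043])
def tog(dx,ztip):
    p=T+dx*XH; p[2]=ztip; return p-.025*RC[:,2]
E
python3 - <<'E'
from h import *
o=get_obs();R=Ro.from_rotvec(o["tool_rot"]).as_matrix();print(o["ee_pos"],o["finger_gap"],o["ft_force"],o["clock"])
c=capture("scene");cv2.imwrite("pics/cov.png",cv2.resize(c["frame"][120:250,220:350],(600,600),interpolation=2)[:,:,::-1])
plan((o["ee_pos"],R),(tog(-.045,.15),RC),(tog(-.042,.062),RC),(tog(-.002,.062),RC))
E
```

```text
[0.44423608 0.04388077 0.19578474] 0.007108073423550974 [-0.3058334  -0.130163    0.46815642] 45.6
[0.4553 0.0448 0.1735] turn [ 0.008  0.001 -0.002] shift [ 1.5  2.5 24.7] rows>= 0.6
[0.4583 0.0447 0.0855] turn [0. 0. 0.] shift [  0.  -27.3  83.7] rows>= 2.1
[0.4982 0.0426 0.0855] turn [0. 0. 0.] shift [-0.  37.6 13.7] rows>= 1.0
```

View pics/cov.png

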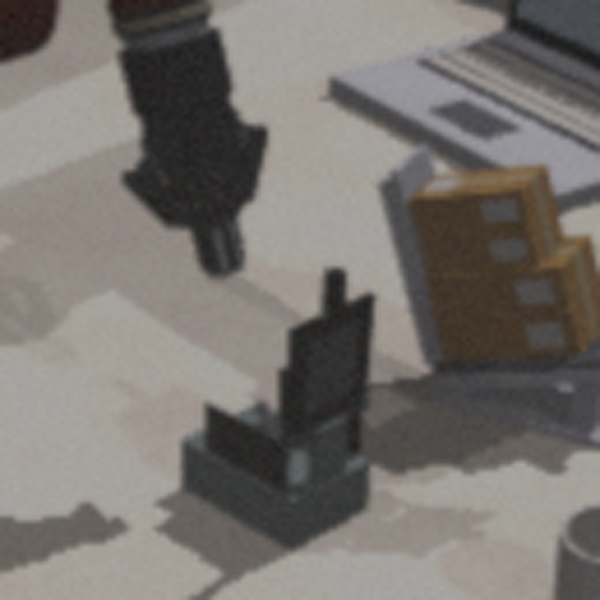

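The cover stands open at about 1.7 rad and the closed gripper is in front of it at image (220,250). Push the toggle.

Call:
carry_out(plan=[[0,0,0,1,-12,25,-1],[0,0,0,1,-25,60,-1],[0,0,0,1,-25,90,-1],[0,0,0,1,-25,108,-1],[0,0,0,1,-25,108,-1],[0,0,0,1,-25,108,-1]])

```text
clock: 46.15
ee_pos: [0.4569, 0.0442, 0.0816]
tool_rot: [2.084, 1.974, 0.345]
ft_force: [-0.2, 0.8, 0.1]
finger_gap: -0.0
```

```bash
python3 - <<'E'
from h import *
o=get_obs();R=Ro.from_rotvec(o["tool_rot"]).as_matrix();print(o["ee_pos"],o["ft_force"],o["clock"])
plan((o["ee_pos"],R),(tog(-.002,.062),RC))
E
```

```text
[0.45688105 0.04416485 0.08155614] [-0.22656482  0.84097176  0.05206922] 46.15
[0.4982 0.0426 0.0855] turn [-0.003  0.001 -0.002] shift [ 0.7 40.3 10.3] rows>= 1.0
```

Call:
carry_out(plan=[[0,0,0,0.5,10,3,-1],[0,0,0,0.5,20,5,-1],[0,0,0,0.5,30,8,-1],[0,0,0,0.5,36,10,-1],[0,0,0,0.5,40,11,-1],[0,0,0,0.5,40,11,-1]])

```text
clock: 46.65
ee_pos: [0.4972, 0.0425, 0.0871]
tool_rot: [2.086, 1.977, 0.339]
ft_force: [-25.0, 0.3, 19.8]
finger_gap: 0.0002
```

```bash
python3 - <<'E'
from h import *
o=get_obs();print(o["ee_pos"],o["ft_force"],o["clock"],tog(-.002,.062))
E
```

```text
[0.49717224 0.0424949  0.08707693] [-25.00820318   0.31900066  19.75427151] 46.65 [0.49823248 0.04256897 0.08549232]
```

The reaction of (-25, 20) N lies along the lever's normal when it leans back, so it is probably at its stop. Back off and look.

Call:
carry_out(plan=[[0,0,0,0,-10,-4,-1],[0,0,0,0,-25,-10,-1],[0,0,0,0,-35,-40,-1],[0,0,0,0,-45,-80,-1],[0,0,0,0,-70,-115,-1],[0,0,0,0,-70,-115,-1]])

```text
clock: 47.15
ee_pos: [0.3953, 0.0483, 0.1803]
tool_rot: [2.069, 1.961, 0.366]
ft_force: [1.4, 0.1, 1.1]
finger_gap: -0.0001
```

```bash
python3 - <<'E'
from h import *
c=capture("wrist");s=capture("scene");t=capture("top")
a=cv2.resize(c["frame"][60:340,140:420],(400,400),interpolation=2);b=cv2.resize(t["frame"][195:265,225:295],(400,400),interpolation=2)
cv2.imwrite("pics/tg.png",np.hstack([a,b])[:,:,::-1])
v=lambda c,off,sc:[((p-off)*sc).round(0).tolist() for p in proj(c,[T+.016*k*XH+np.array([0,0,.029]) for k in(-1,1)])]
print("tip off/on expected wrist crop",v(c,np.array([140,60]),400/280),"top crop",v(t,np.array([225,195]),400/70))
o=get_obs();print(o["ee_pos"],o["ft_force"],o["clock"])
E
```

```text
tip off/on expected wrist crop [[207.0, 303.0], [207.0, 338.0]] top crop [[160.0, 208.0], [165.0, 142.0]]
[0.39470073 0.04810104 0.17174629] [ 0.20933017  0.17443997 -0.59991476] 47.3
```

View pics/tg.png

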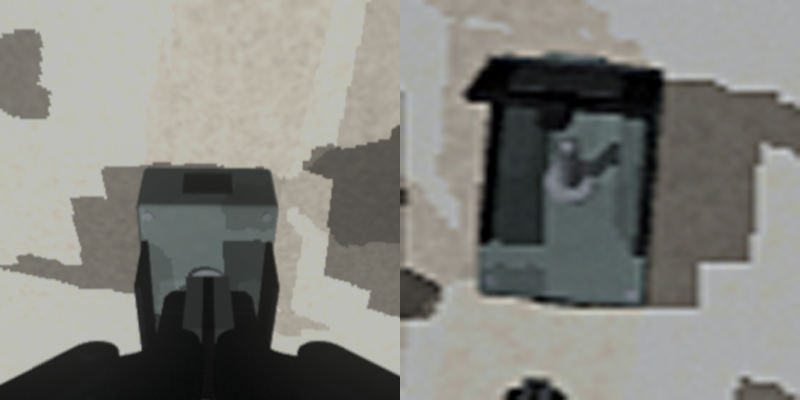

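In the top crop the lever tip is at (165,147), against an expected (165,142) for on and (160,208) for off. So the toggle is on, and the 25 N reaction shows it reached the stop. Now retreat a bit and let the cover sink.

Call:
carry_out(plan=[[0,0,0,0,-30,-40,-1],[0,0,0,0,-30,-60,-1],[0,0,0,0,-30,-60,-1],[0,0,0,0,-30,-60,-1],[0,0,0,0,-30,-60,-1],[0,0,0,0,-30,-60,-1],[0,0,0,0,-30,-60,-1],[0,0,0,0,-30,-60,-1]])

```text
clock: 47.97
ee_pos: [0.3472, 0.0512, 0.2148]
tool_rot: [2.085, 1.974, 0.344]
ft_force: [0.9, 0.8, -0.1]
finger_gap: -0.0001
```

Call:
carry_out(plan=[[0,0,0,0,0,0,-1],[0,0,0,0,0,0,-1],[0,0,0,0,0,0,-1],[0,0,0,0,0,0,-1],[0,0,0,0,0,0,-1],[0,0,0,0,0,0,-1],[0,0,0,0,0,0,-1],[0,0,0,0,0,0,-1]])

```text
clock: 48.63
ee_pos: [0.3474, 0.0512, 0.2162]
tool_rot: [2.083, 1.972, 0.346]
ft_force: [-0.1, 0.0, -0.2]
finger_gap: -0.0001
```

Call:
carry_out(plan=[[0,0,0,0,0,0,-1],[0,0,0,0,0,0,-1],[0,0,0,0,0,0,-1],[0,0,0,0,0,0,-1],[0,0,0,0,0,0,-1],[0,0,0,0,0,0,-1],[0,0,0,0,0,0,-1],[0,0,0,0,0,0,-1]])

```text
clock: 49.3
ee_pos: [0.3474, 0.0512, 0.2161]
tool_rot: [2.083, 1.972, 0.346]
ft_force: [0.6, 0.2, 0.2]
finger_gap: 0.0001
```

Call:
carry_out(plan=[[0,0,0,0,0,0,-1],[0,0,0,0,0,0,-1],[0,0,0,0,0,0,-1],[0,0,0,0,0,0,-1],[0,0,0,0,0,0,-1],[0,0,0,0,0,0,-1],[0,0,0,0,0,0,-1],[0,0,0,0,0,0,-1]])

```text
clock: 49.97
ee_pos: [0.3474, 0.0512, 0.2161]
tool_rot: [2.083, 1.972, 0.346]
ft_force: [-0.0, -0.2, -0.7]
finger_gap: -0.0
```

Call:
carry_out(plan=[[0,0,0,0,0,0,-1],[0,0,0,0,0,0,-1],[0,0,0,0,0,0,-1],[0,0,0,0,0,0,-1],[0,0,0,0,0,0,-1],[0,0,0,0,0,0,-1],[0,0,0,0,0,0,-1],[0,0,0,0,0,0,-1]])

```text
clock: 50.63
ee_pos: [0.3474, 0.0512, 0.2161]
tool_rot: [2.083, 1.972, 0.346]
ft_force: [-0.4, 0.1, -1.0]
finger_gap: 0.0
```

Call:
carry_out(plan=[[0,0,0,0,0,0,-1],[0,0,0,0,0,0,-1],[0,0,0,0,0,0,-1],[0,0,0,0,0,0,-1],[0,0,0,0,0,0,-1],[0,0,0,0,0,0,-1],[0,0,0,0,0,0,-1],[0,0,0,0,0,0,-1]])

```text
clock: 51.3
ee_pos: [0.3474, 0.0512, 0.2161]
tool_rot: [2.083, 1.972, 0.346]
ft_force: [-0.6, 0.1, -0.4]
finger_gap: -0.0004
```

Call:
carry_out(plan=[[0,0,0,0,0,0,-1],[0,0,0,0,0,0,-1],[0,0,0,0,0,0,-1],[0,0,0,0,0,0,-1],[0,0,0,0,0,0,-1],[0,0,0,0,0,0,-1],[0,0,0,0,0,0,-1],[0,0,0,0,0,0,-1]])

```text
clock: 51.97
ee_pos: [0.3474, 0.0512, 0.2161]
tool_rot: [2.083, 1.972, 0.346]
ft_force: [0.2, 0.7, 0.1]
finger_gap: -0.0
```

Call:
carry_out(plan=[[0,0,0,0,0,0,-1],[0,0,0,0,0,0,-1],[0,0,0,0,0,0,-1],[0,0,0,0,0,0,-1],[0,0,0,0,0,0,-1],[0,0,0,0,0,0,-1],[0,0,0,0,0,0,-1],[0,0,0,0,0,0,-1]])

```text
clock: 52.63
ee_pos: [0.3474, 0.0512, 0.2161]
tool_rot: [2.083, 1.972, 0.346]
ft_force: [-0.2, -0.4, -0.5]
finger_gap: -0.0004
```

Call:
carry_out(plan=[[0,0,0,0,0,0,-1],[0,0,0,0,0,0,-1],[0,0,0,0,0,0,-1],[0,0,0,0,0,0,-1],[0,0,0,0,0,0,-1],[0,0,0,0,0,0,-1],[0,0,0,0,0,0,-1],[0,0,0,0,0,0,-1]])

```text
clock: 53.3
ee_pos: [0.3474, 0.0512, 0.2161]
tool_rot: [2.083, 1.972, 0.346]
ft_force: [-0.3, 0.4, 0.2]
finger_gap: -0.0004
```

Call:
carry_out(plan=[[0,0,0,0,0,0,-1],[0,0,0,0,0,0,-1],[0,0,0,0,0,0,-1],[0,0,0,0,0,0,-1],[0,0,0,0,0,0,-1],[0,0,0,0,0,0,-1],[0,0,0,0,0,0,-1],[0,0,0,0,0,0,-1]])

```text
clock: 53.97
ee_pos: [0.3474, 0.0512, 0.2161]
tool_rot: [2.083, 1.972, 0.346]
ft_force: [0.9, 0.2, -0.4]
finger_gap: -0.0004
```

Call:
carry_out(plan=[[0,0,0,0,0,0,-1],[0,0,0,0,0,0,-1],[0,0,0,0,0,0,-1],[0,0,0,0,0,0,-1],[0,0,0,0,0,0,-1],[0,0,0,0,0,0,-1],[0,0,0,0,0,0,-1],[0,0,0,0,0,0,-1]])

```text
clock: 54.63
ee_pos: [0.3474, 0.0512, 0.2161]
tool_rot: [2.083, 1.972, 0.346]
ft_force: [-0.9, 0.2, 0.0]
finger_gap: -0.0
```

Call:
carry_out(plan=[[0,0,0,0,0,0,-1],[0,0,0,0,0,0,-1],[0,0,0,0,0,0,-1],[0,0,0,0,0,0,-1],[0,0,0,0,0,0,-1],[0,0,0,0,0,0,-1],[0,0,0,0,0,0,-1],[0,0,0,0,0,0,-1]])

```text
clock: 55.3
ee_pos: [0.3474, 0.0512, 0.2162]
tool_rot: [2.083, 1.972, 0.346]
ft_force: [0.1, 0.7, -0.2]
finger_gap: -0.0001
```

Call:
carry_out(plan=[[0,0,0,0,0,0,-1],[0,0,0,0,0,0,-1],[0,0,0,0,0,0,-1],[0,0,0,0,0,0,-1],[0,0,0,0,0,0,-1],[0,0,0,0,0,0,-1],[0,0,0,0,0,0,-1],[0,0,0,0,0,0,-1]])

```text
clock: 55.97
ee_pos: [0.3474, 0.0512, 0.2161]
tool_rot: [2.083, 1.972, 0.346]
ft_force: [0.1, -0.1, -0.3]
finger_gap: -0.0002
```

Call:
carry_out(plan=[[0,0,0,0,0,0,-1],[0,0,0,0,0,0,-1],[0,0,0,0,0,0,-1],[0,0,0,0,0,0,-1],[0,0,0,0,0,0,-1],[0,0,0,0,0,0,-1],[0,0,0,0,0,0,-1],[0,0,0,0,0,0,-1]])

```text
clock: 56.63
ee_pos: [0.3474, 0.0512, 0.2162]
tool_rot: [2.083, 1.972, 0.346]
ft_force: [-0.4, -0.1, 0.2]
finger_gap: -0.0004
```

Call:
carry_out(plan=[[0,0,0,0,0,0,-1],[0,0,0,0,0,0,-1],[0,0,0,0,0,0,-1],[0,0,0,0,0,0,-1],[0,0,0,0,0,0,-1],[0,0,0,0,0,0,-1],[0,0,0,0,0,0,-1],[0,0,0,0,0,0,-1]])

```text
clock: 57.3
ee_pos: [0.3474, 0.0512, 0.2161]
tool_rot: [2.083, 1.972, 0.346]
ft_force: [-0.2, 0.0, 0.2]
finger_gap: 0.0002
```

Call:
carry_out(plan=[[0,0,0,0,0,0,-1],[0,0,0,0,0,0,-1],[0,0,0,0,0,0,-1],[0,0,0,0,0,0,-1],[0,0,0,0,0,0,-1],[0,0,0,0,0,0,-1],[0,0,0,0,0,0,-1],[0,0,0,0,0,0,-1]])

```text
clock: 57.97
ee_pos: [0.3474, 0.0512, 0.2162]
tool_rot: [2.083, 1.972, 0.346]
ft_force: [-0.2, 0.1, 0.5]
finger_gap: 0.0001
```

```bash
python3 - <<'E'
from h import *
def show(n):
    s=capture("scene");t=capture("top")
    a=cv2.resize(s["frame"][120:250,250:380],(400,400),interpolation=2);b=cv2.resize(t["frame"][170:270,190:290],(400,400),interpolation=2)
    cv2.imwrite(n,np.hstack([a,b])[:,:,::-1]);return t
t=show("pics/fin.png");k=lambda p:((p-np.array([190,170]))*4).round(0).tolist()
print("tab tip, shut, top crop",k(proj(t,[H-.124*XH])[0]));o=get_obs();print(o["clock"],o["ee_pos"],o["ft_force"])
E
```

```text
tab tip, shut, top crop [244.0, 330.0]
58.0667 [0.34740493 0.05123862 0.21612447] [ 1.31088921  0.68942467 -0.0084928 ]
```

View pics/fin.png

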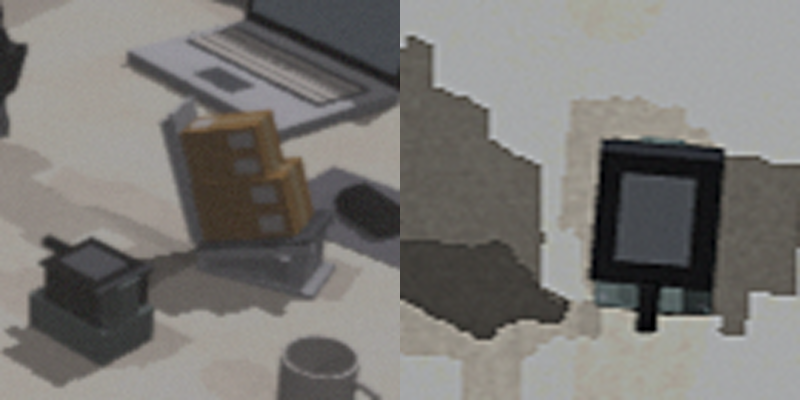

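The cover looks shut: the tab tip is at (247,331) against a prediction of (244,330), and the stack is unchanged. I'll wait a little longer and check that the cover region has stopped moving.

Call:
carry_out(plan=[[0,0,0,0,0,0,-1],[0,0,0,0,0,0,-1],[0,0,0,0,0,0,-1],[0,0,0,0,0,0,-1],[0,0,0,0,0,0,-1],[0,0,0,0,0,0,-1],[0,0,0,0,0,0,-1],[0,0,0,0,0,0,-1]])

```text
clock: 58.73
ee_pos: [0.3474, 0.0512, 0.2161]
tool_rot: [2.083, 1.972, 0.346]
ft_force: [0.0, -0.8, -0.2]
finger_gap: -0.0002
```

Call:
carry_out(plan=[[0,0,0,0,0,0,-1],[0,0,0,0,0,0,-1],[0,0,0,0,0,0,-1],[0,0,0,0,0,0,-1],[0,0,0,0,0,0,-1],[0,0,0,0,0,0,-1],[0,0,0,0,0,0,-1],[0,0,0,0,0,0,-1]])

```text
clock: 59.4
ee_pos: [0.3474, 0.0512, 0.2161]
tool_rot: [2.083, 1.972, 0.346]
ft_force: [-0.4, -0.1, -0.7]
finger_gap: -0.0001
```

Call:
carry_out(plan=[[0,0,0,0,0,0,-1],[0,0,0,0,0,0,-1],[0,0,0,0,0,0,-1],[0,0,0,0,0,0,-1],[0,0,0,0,0,0,-1],[0,0,0,0,0,0,-1],[0,0,0,0,0,0,-1],[0,0,0,0,0,0,-1]])

```text
clock: 60.07
ee_pos: [0.3474, 0.0512, 0.2161]
tool_rot: [2.083, 1.972, 0.346]
ft_force: [0.2, -0.5, 0.0]
finger_gap: -0.0001
```

```bash
python3 - <<'E'
from h import *
old=cv2.imread("pics/fin.png")[:,:,::-1].astype(int)
ini=cv2.imread("pics/scene0.png")[:,:,::-1]
s=capture("scene")["frame"];t=capture("top")["frame"]
new=np.hstack([cv2.resize(s[120:250,250:380],(400,400),interpolation=2),cv2.resize(t[170:270,190:290],(400,400),interpolation=2)]).astype(int)
d=abs(new-old).sum(2);print("change cover scene",d[220:320,20:170].mean(),"cover top",d[130:340,590:730].mean(),"still bench",d[350:,420:520].mean(),"stack",d[100:290,160:340].mean())
def darkbox(f):  # black cover+tab silhouette in scene view
    return cv2.boundingRect((f[190:240,255:305].max(2)<45).astype(np.uint8))
print("cover silhouette start/now",darkbox(ini),darkbox(s))
E
```

```text
change cover scene 5.741466666666667 cover top 3.8606802721088433 still bench 3.1078 stack 5.495614035087719
cover silhouette start/now (10, 8, 32, 28) (11, 9, 32, 26)
```

```bash
python3 -c "
from workcell import *
print(hand_in())"
```

```text
the job is handed in; nothing more can be done
None
```

I loaded all four cartons present (two deep, two slim) into the magazine as one stack, deep ones below. Then I lifted the guard cover, pushed the toggle to on and let the cover drop shut. The job was handed in at about 60 s of the 210 s, and no verdict was reported.

**Stack:** each carton was pushed against the backstop until 14–15 N built up, within about 1 mm of the expected contact for all but the first. The first carton stopped 2.3 mm beyond my first estimate of the backstop position, so I corrected the bed origin by that much. The last pictures show the stack straight and flush, and the mouse, mug and screwdriver were never touched.

**Toggle:** it was pushed to its stop with about 25 N of reaction. In the top view the lever tip lay about 2 mm short of the ideal on position. That is within calibration error, but it is a weaker check than the push force, and I couldn't see it again under the closed cover.

**Cover:** it came to rest shut. The tab tip was within a pixel of its predicted place and the outline within 1–2 pixels of the start picture. The robot was clear of everything.

**Small disagreements:** the wrist and top cameras differed by 2–6 mm in carton position and 2–3° in angle, so I averaged them. Neither the grip slackening nor a knocked carton showed up.

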